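# Vent the filtration vacuum

## Task

Vent the vacuum line of the filtration bench. First set the gauge readout so that it can be watched: turn it square to the bench, its screen looking straight across to the robot's side, and lean it back about 25 degrees from upright. Then flip the safety catch of the vent valve up and over, clear of the lever, pull the vent lever all the way towards the robot's side against its spring, and finish still holding it there; leave the bottle, the jar and the measuring cylinder alone.

Things in the scene. Friction and masses are not known exactly. Their poses are not given: they have to be found in the camera images.
- vent_valve: hand-lever vent valve, bolted down: aluminium foot plate 190 x 110 x 8 mm, long grey valve body on it (124 x 52 mm, top 72 mm above the bench); between two cheeks on top the lever with a black ball knob, in front of it (on the -x side) a raised grey horn that carries the safety catch, a bare steel tongue with a thumb tab. Origin: on the bench right under the lever's pivot. Its -x axis points to the robot's side: the lever is pulled along -x.
- lever_knob (a point): centre of the black ball knob (36 mm diameter) at the end of the round steel lever stem (12 mm thick), 150 mm from the pivot. At rest the lever leans 20 degrees away from the robot (to the valve's +x), with the ball 227 mm above the bench; fully pulled it leans 34 degrees to the valve's -x, with the ball 210 mm above the bench and 84 mm in front of the pivot.
- lever_pivot (a point): centre of the lever's pivot, 86 mm above the bench; the lever turns here about the valve's y axis
- vent_lever (a joint): angle of the lever: 0 at rest (leaning away), grows as it is pulled to the robot's side, stop at 0.95. A spring always draws it back: about 3 N at the ball to start it, 8 N at the stop. While the catch is closed its tongue stands against a square boss on the stem, 36 mm above the pivot, and the lever cannot be pulled.
- catch_tab (a point): point on the thumb tab of the safety catch, to grip or push. The catch is a flat steel tongue 55 x 18 x 7 mm that lies level from its hinge in the horn to the lever; the tab stands up from it, 26 mm from the hinge: a plate 18 mm wide (along y) and 5 mm thick, 36 mm tall above the hinge line with a rolled, 9 mm thick upper edge up to 40 mm. This point is 26 mm above the hinge line when closed; it moves with the catch.
- catch_hinge (a point): centre of the catch's hinge, 62 mm in front (-x) of the lever's pivot and 124 mm above the bench, axis parallel to the valve's y; the horn there is 29 mm wide and reaches 7 mm above the hinge line
- safety_catch (a joint): angle of the safety catch: 0 closed (tongue level, against the lever), grows as the tab is flipped up and over towards the robot's side; stop at 2.9 with the tongue pointing to the robot. It turns almost freely, weighs 70 g and falls by itself: back closed when let go below about 1.1, fully open when let go above about 1.6; in between it may stay standing.
- readout_stand: round dark foot (110 mm diameter, 16 mm tall) with a post, bolted down, of the gauge readout; the origin is on the bench on the swivel axis
- readout_head (a point): centre of the grey readout case, 30 mm thick (x) x 150 mm wide (y) x 92 mm tall (z), on the swivel and the tilt axis, 128 mm above the bench. The screen is on its -x face. It hangs between the arms of a gimbal bracket 176 mm wide.
- readout_top (a point): middle of the top edge of the readout case, 46 mm above its centre when upright: a place to pinch the case across its 30 mm thickness; moves with the case
- swivel (a joint): swivel of the readout about the vertical through its stand: 0 when the screen faces the stand's -x, grows anticlockwise seen from above, stops at +-1.4. Stays where it is put (friction 0.08 Nm).
- tilt (a joint): tilt of the readout case about the level axis through its centre: 0 upright, positive when its top leans back (screen facing upwards), stops at -0.5 and 0.9. Stays where it is put (friction 0.10 Nm). 25 degrees is 0.436.
- ribbed_mat: thin ribbed beige bench mat, 560 x 1240 mm, 1.6 mm thick, lying square on the bench under the valve and the readout; origin at its middle, ribs along its y axis, its x axis pointing straight away from the robot's side. A readout square to the bench has its y axis (the case's width) parallel to the ribs.
- sample_bottle: bystander: capped white sample bottle, 62 mm diameter, 130 mm tall, origin at its underside
- measuring_cylinder: bystander: slim measuring cylinder, 200 mm tall, 29 mm diameter, on a wide blue foot, origin at its underside
- dropper_jar: bystander: low brown jar with a white lid, 56 mm diameter, 75 mm tall, origin at its underside
There are look-alikes about, which are no part of the job. What is shaped like the readout_stand but red or turquoise is not meant. Leave any red look-alike of the vent_valve alone.

How it is judged:
On the way, in this order (a step that is already met when the one before it is completed fails the run):
1. the readout stands square to the bench and leans back about 25 degrees, the catch still closed (angle between the y axis of readout_head and the y axis of ribbed_mat, either way round below 0.14 rad and value of joint tilt between 0.306 and 0.566 rad and value of joint safety_catch below 0.5 rad), for 0.3 s.
2. the safety catch is flipped over, the lever still at rest (value of joint safety_catch above 2.3 rad and value of joint vent_lever below 0.2 rad), for 0.2 s.
3. the lever is pulled all the way (value of joint vent_lever above 0.8 rad), for 0.5 s.
At the end, for the whole second after the job is handed in: Fingers hold the lever at 0.8 rad or more of its 0.95 (over 2 N between them); catch beyond 2.3 of 2.9 rad; readout still square to the bench (screen parallel to the mat's ribs within 8 degrees) and leaning back 25 degrees, give or take 7.5 (angle between the y axis of readout_head and the y axis of ribbed_mat, either way round below 0.14 rad and value of joint vent_lever above 0.8 rad and contact force between vent_lever and the fingers above 2 N and value of joint safety_catch above 2.3 rad and value of joint tilt between 0.306 and 0.566 rad); the arm keeps its last pose, push and grip.
It fails at once if the sample bottle is moved or tipped (distance of sample_bottle from where it was at the start of the episode above 0.03 m or angle between sample_bottle's own z axis and vertical above 0.35 rad).
It fails at once if the measuring cylinder is moved or tipped (distance of measuring_cylinder from where it was at the start of the episode above 0.03 m or angle between measuring_cylinder's own z axis and vertical above 0.35 rad).
It fails at once if the jar is moved or tipped (distance of dropper_jar from where it was at the start of the episode above 0.03 m or angle between dropper_jar's own z axis and vertical above 0.35 rad).
It also fails if it takes over 69 s, if anything falls off the work surface, if the arm or the gripper's body presses on something with over 40 N, if the wrist force passes 120 N, or if a joint passes its speed limit or range.

## Robot

A 7-joint arm with a two-finger parallel gripper is mounted at the origin on the work surface. World frame = base frame: x ahead of the robot, y to its left, z up, the work surface at z = 0. Lengths are in m, angles in rad, forces in N, time in s.
With the tool pointing down it reaches from about 0.425 to 1.025 m from the base axis. Payload 9.4 kg.
Tool frame: the origin (TCP) lies midway between the tips of the shut fingers; the grasp point (between the pads) lies 19 mm behind it; z points along the fingers, y is the direction in which the jaws open and shut (so a half turn about z gives the same grasp; the last joint's range is limited). The gripper opens to 93 mm and grips with 3 to 60 N. Pads are 15 mm wide; open, the fingers measure 128 mm over their backs; the gripper's body (75 mm by 188 mm) begins 65 mm behind the grasp point.
Start: joints at [-1.412, 0.599, -0.003, 1.599, 0.002, 0.943, -0.08], TCP at [0.169, 0.705, 0.219] pointing down, gripper open.
Joint ranges: [-2.57, 2.57], [-0.35, 1.97], [-1.29, 1.29], [0.11, 2.56], [-1.05, 4.19], [0.11, 1.86], [-2.63, 2.63]. Speed limits (rad/s): [2.22, 2.22, 3.01, 3.01, 3.14, 3.14, 3.14].

## Interface

Orientations are given as a unit quaternion [w, x, y, z].
In Python, from plant import * gives the robot as it stands.
- The arm moves only by the tool apply_moves, never from a script. Its argument "steps" is a list of rows, each a list of 7 numbers: the gripper command: -1 is shut, 1 is fully open, values between are in proportion, then the shift along the tool's x, y, z in m, then the turn, a rotation vector about the tool's x, y, z in units of 8 degrees (1.0 is 8 degrees). In form: [[claw, dx, dy, dz, rx, ry, rz], ...]. A call has 1 to 12 rows; each row is the pose to reach, as a shift and turn from the pose commanded when the call began, along the tool's axes at that moment; what a row does not reach only later rows make up. A row lasts 1/10 s, in which the tool goes at most 50 mm and 8.59 degrees, less where a joint would pass 70% of its speed; a pose out of reach is approached as far as the arm can. A call with a gripper value outside its range is refused whole. The fingers move at their own pace and stop on an object; the grip force is fixed at half the most. Time passes only in rows, so rows that repeat a pose let the fingers close. It gives the time, the measured TCP pose, the force and the opening at its end, in the units of the state.
- sense(): the state, without advancing time (a new reading comes with each control period).
- grab_frame(name): name is "scene" or "top" or "wrist"; returns (picture, depth): 420x560x3 uint8, red, green, blue; 420x560 float32, m along the optical axis (not along the pixel's ray), 0 where there is no reading.
- get_calibration(name): a dict with "fx", "fy", "cx", "cy" (pixels), "R" (3x3) and "t" (3): a world point X has camera coordinates R X + t. Camera axes: x right, y down, z forward; pixel columns grow to the right and rows downward; lengths in m; the calibration is good to about 2 mm. A picture is of the moment at which its call begins: read the wrist's pose just before it. get_calibration takes no time and is no camera call; for the wrist camera it gives the pose at the moment of the call.
- close_job(): hands the job in, once; it reports no verdict.
The state is a dict: "t": time; "joint_pos": joint angles; "qvel": joint speeds; "tau": joint torques, N m; "ee_pos": TCP position; "eef_rot": TCP orientation; "wrist_force": force on the tool from outside, world axes, zero at the start; "moment": the same for the moment, N m; "gripper_width": opening from 0.0 (shut) to 1.0 (fully open).
Only numpy, scipy, OpenCV 4.12 (cv2) and the standard library are available. Lean on these libraries where they do the work, as an engineer would, in place of code of your own. Each camera call takes 0.05 s, during which the arm holds its last target.

## Working session

There is one attempt and no reset: what is moved stays moved. The work goes in short steps, Python scripts to look and compute and a tool call to move; the robot and the scene stay as the last step left them, time stands still between calls to the robot, and variables do not carry over. Pictures are saved under pics/ and viewed, and the job is handed in when it is done.

Besides the shell and the picture viewer there is one more tool, called after ">>>" as name([rows], argument=value, ...), one row to a line, values as JSON. apply_moves: Moves the arm, as the interface text tells. Its arguments: {"type":"object","properties":{"steps":{"type":"array"}},"required":["steps"]}

```bash
ls; mkdir -p pics; cat > h.py <<'E'
import numpy as np, cv2
from plant import *
def save(img,n): cv2.imwrite('pics/'+n+'.png',cv2.cvtColor(img,cv2.COLOR_RGB2BGR))
def cloud(d,c):
    v,u=np.mgrid[0:d.shape[0],0:d.shape[1]]
    P=np.stack([(u-c['cx'])/c['fx']*d,(v-c['cy'])/c['fy']*d,d],-1)
    W=(P-np.array(c['t']))@np.array(c['R'])
    W[d<=0]=np.nan
    return W
E
python3 - <<'E'
from h import *
print(sense())
for n in ['scene','top','wrist']:
    c=get_calibration(n); i,d=grab_frame(n); save(i,n+'0'); np.savez(n+'0.npz',i=i,d=d,W=cloud(d,c)); print(n,c)
E
```

```text
pics
{'t': 0.0, 'joint_pos': array([-1.41168412,  0.60009653, -0.00248778,  1.60010451,  0.00181667,
        0.94288397, -0.07977281]), 'qvel': array([ 2.18256453e-03, -2.42052072e-04,  8.33527633e-05,  3.39889409e-04,
       -4.81765515e-04,  8.92689199e-04, -3.51560731e-04]), 'tau': array([ 1.15698845e-05, -7.65074372e+01,  1.49741460e+00, -2.52345085e+01,
       -5.23745490e-02,  1.70073286e-02,  1.50791993e-04]), 'ee_pos': array([0.16932944, 0.70446788, 0.21779048]), 'eef_rot': array([ 3.41512536e-06,  1.17608411e-01,  9.93059769e-01, -7.45770464e-04]), 'wrist_force': array([-0.6326457 , -0.25661598,  0.3413529 ]), 'moment': array([-0.01627405, -0.00192164, -0.00994836]), 'gripper_width': 0.9986334415101508}
scene {'fx': 385.3104079748008, 'fy': 385.3104079748008, 'cx': 285.1203322467327, 'cy': 209.33404566346712, 'R': array([[ 0.45620356,  0.88986216, -0.00486339],
       [ 0.60757352, -0.31546713, -0.72892723],
       [-0.650179  ,  0.32958432, -0.68457391]]), 't': array([-0.29450641, -0.26387915,  1.56459347])}
top {'fx': 502.93526605236264, 'fy': 502.93526605236264, 'cx': 286.10565453184734, 'cy': 213.7763441112889, 'R': array([[ 0.03911187, -0.99923366, -0.00153731],
       [-0.97866389, -0.03799608, -0.20192394],
       [ 0.20171079,  0.00940213, -0.9794    ]]), 't': array([-9.16776152e-04,  5.87841822e-01,  1.46008299e+00])}
wrist {'fx': 293.52658004266846, 'fy': 293.52658004266846, 'cx': 273.9158181572281, 'cy': 211.4321071513398, 'R': array([[ 2.33046149e-01,  9.72465379e-01, -7.61441811e-04],
       [ 9.26606615e-01, -2.21818591e-01,  3.03639085e-01],
       [ 2.95109595e-01, -7.14674765e-02, -9.52786821e-01]]), 't': array([-0.7241762 , -0.03636609,  0.39233844])}
```

View pics/scene0.png

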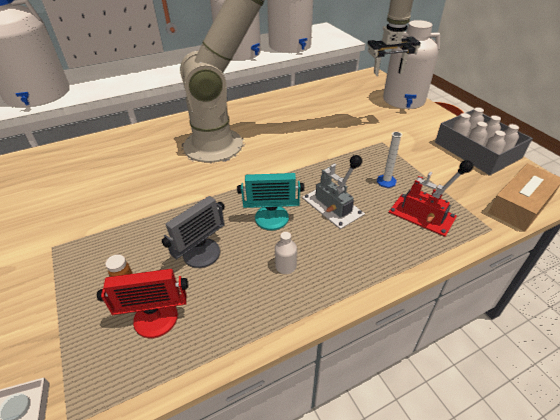

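View pics/top0.png

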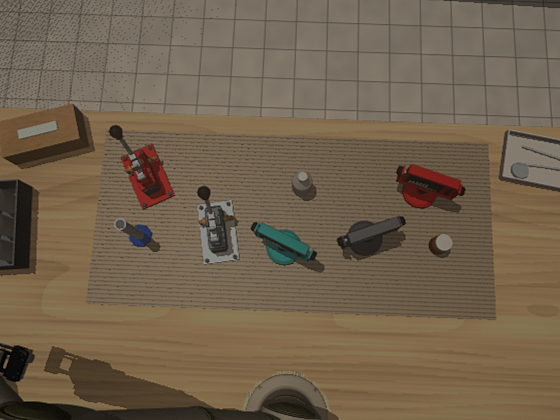

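View pics/wrist0.png

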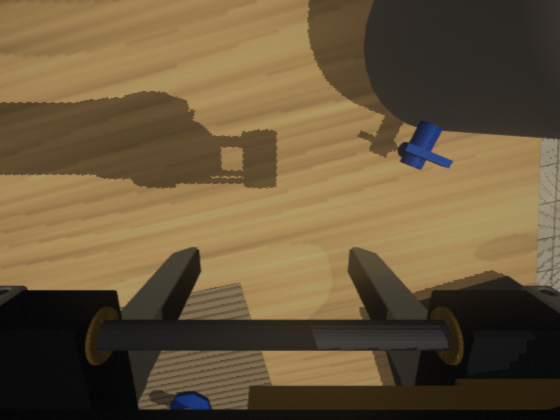

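The top view shows the dark readout near (372,235), the real valve (grey, white plate) near (217,230), the jar at (441,244), the bottle at (302,183) and the cylinder at (135,232). The turquoise and red ones are look-alikes. Next I'll measure from the depth.

```bash
python3 - <<'E'
from h import *
z=np.load('top0.npz'); i,W=z['i'],z['W']
for n,(u,v) in dict(mTL=(106,134),mTR=(489,144),mBL=(89,302),mBR=(495,317),valve=(217,230),knob=(204,192),bottle=(302,176),jar=(443,242),cyl=(120,224),stand=(365,245),base=(285,400),pl1=(199,203),pl2=(231,200),pl3=(239,262),pl4=(206,264)).items(): print(n,(u,v),W[v,u].round(3))
crop=i[170:290,180:470]; save(cv2.resize(crop,None,fx=2.7,fy=2.7,interpolation=cv2.INTER_CUBIC),'topc')
z2=np.load('scene0.npz'); save(cv2.resize(z2['i'][140:280,150:380],None,fx=3.4,fy=3.4,interpolation=cv2.INTER_CUBIC),'scenec')
E
```

```text
mTL (106, 134) [ 0.844  0.621 -0.007]
mTR (489, 144) [ 0.854 -0.623  0.003]
mBL (89, 302) [0.303 0.608 0.004]
mBR (495, 317) [ 0.307 -0.616  0.006]
valve (217, 230) [0.528 0.226 0.07 ]
knob (204, 192) [0.601 0.242 0.243]
bottle (302, 176) [ 0.687 -0.021  0.132]
jar (443, 242) [ 0.517 -0.444  0.078]
cyl (120, 224) [0.512 0.472 0.201]
stand (365, 245) [ 0.508 -0.224  0.016]
base (285, 400) [0.072 0.004 0.182]
pl1 (199, 203) [0.623 0.298 0.003]
pl2 (231, 200) [0.637 0.198 0.003]
pl3 (239, 262) [0.442 0.161 0.006]
pl4 (206, 264) [ 0.433  0.264 -0.003]
```

View pics/topc.png

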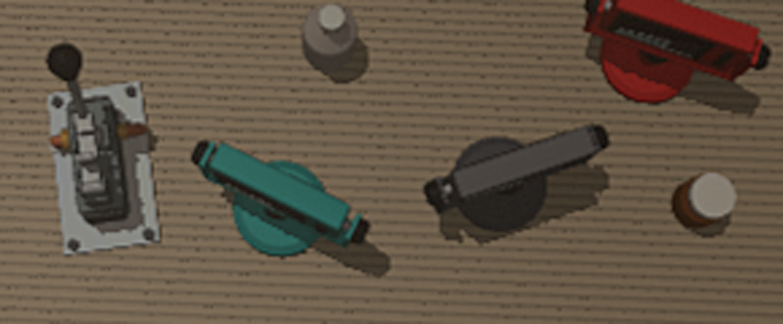

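View pics/scenec.png

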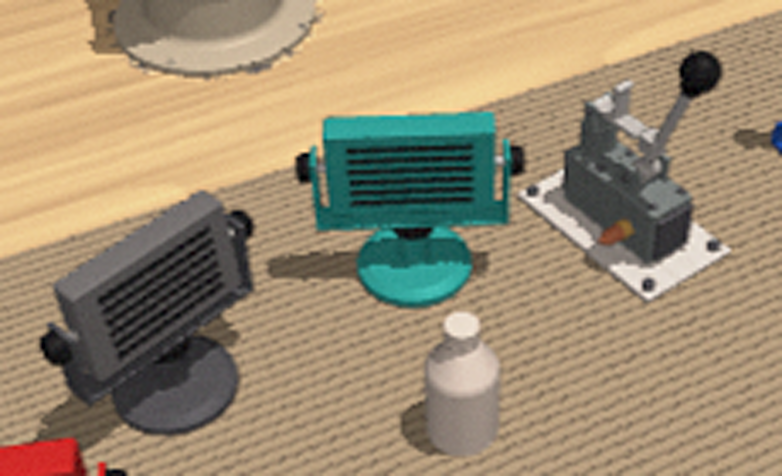

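```bash
python3 - <<'E'
from h import *
z=np.load('top0.npz'); i,W=z['i'],z['W']; zs=np.load('scene0.npz'); Ws=zs['W']
# mat edges by saturation
hsv=cv2.cvtColor(i,cv2.COLOR_RGB2HSV)
print(hsv[310:330:3,300],hsv[290,300])
# readout
for nm,w,im in(('top',W,i),('scene',Ws,zs['i'])):
    m=(w[...,2]>0.095)&(w[...,2]<0.22)&(abs(w[...,0]-.53)<.13)&(abs(w[...,1]+.235)<.13)
    P=w[m]; print(nm,len(P),P.min(0).round(3),P.max(0).round(3),P.mean(0).round(3))
    np.save('ro_'+nm,P)
P=np.load('ro_top.npy'); T=P[P[:,2]>.155]
(c,s,a)=cv2.minAreaRect(P[:,:2].astype(np.float32)); print(c,s,a)
(c,s,a)=cv2.minAreaRect(T[:,:2].astype(np.float32)); print(len(T),c,s,a)
# scene: plane fits of case via RANSAC
P=np.load('ro_scene.npy'); rng=np.random.default_rng(0)
for k in range(2):
    best=None
    for _ in range(800):
        a,b,c=P[rng.choice(len(P),3,False)]; n=np.cross(b-a,c-a); l=np.linalg.norm(n)
        if l<1e-5: continue
        n/=l; q=abs((P-a)@n)<.004
        if best is None or q.sum()>best.sum(): best=q
    Q=P[best]; mu=Q.mean(0); n=np.linalg.svd(Q-mu)[2][2]; print(best.sum(),mu.round(3),n.round(3),Q.min(0).round(3),Q.max(0).round(3)); P=P[~best]
# stand foot
m=(W[...,2]>0.009)&(W[...,2]<0.024)&(abs(W[...,0]-.52)<.08)&(abs(W[...,1]+.235)<.08)&(i.max(-1)<75)
Q=W[m]; print('foot',len(Q),cv2.minEnclosingCircle(Q[:,:2].astype(np.float32)))
m=(Ws[...,2]>0.009)&(Ws[...,2]<0.022)&(abs(Ws[...,0]-.52)<.1)&(abs(Ws[...,1]+.235)<.1)&(zs['i'].max(-1)<110)
Q=Ws[m]; print('footS',len(Q),cv2.minEnclosingCircle(Q[:,:2].astype(np.float32)))
# valve plate
for w,im in((W,i),(Ws,zs['i'])):
    h=cv2.cvtColor(im,cv2.COLOR_RGB2HSV)
    m=(h[...,1]<40)&(h[...,2]>110)&(abs(w[...,0]-.53)<.14)&(abs(w[...,1]-.23)<.13)&(w[...,2]<.02)
    Q=w[m]; print('plate',len(Q),cv2.minAreaRect(Q[:,:2].astype(np.float32)))
    m=(w[...,2]>.2)&(abs(w[...,0]-.6)<.05)&(abs(w[...,1]-.24)<.05); print('knob',m.sum(),w[m].mean(0).round(3),w[m].min(0).round(3),w[m].max(0).round(3))
    m=(w[...,2]>.1)&(w[...,2]<.2)&(abs(w[...,0]-.50)<.08)&(abs(w[...,1]-.23)<.04); print('horn/catch',m.sum()); 
    o=w[m]; o=o[np.argsort(-o[:,2])]; print(o[:40:2].round(3))
E
```

```text
[[ 17  78  92]
 [ 19 102 135]
 [ 18 106 135]
 [ 18 106 135]
 [ 18 106 135]
 [ 17 111 133]
 [ 20 104 135]] [ 17  81 114]
top 807 [ 0.486 -0.32   0.097] [ 0.579 -0.126  0.183] [ 0.527 -0.219  0.164]
scene 1784 [ 0.494 -0.319  0.095] [ 0.583 -0.125  0.177] [ 0.546 -0.226  0.142]
(0.5302324891090393, -0.224307119846344) (0.03382332623004913, 0.20114277303218842) 20.902894973754883
615 (0.5302914381027222, -0.22452613711357117) (0.0333096906542778, 0.1503814458847046) 21.660587310791016
1277 [ 0.549 -0.222  0.137] [-0.93  -0.352 -0.108] [ 0.509 -0.312  0.095] [ 0.583 -0.126  0.176]
286 [ 0.531 -0.228  0.172] [-0.092 -0.038  0.995] [ 0.494 -0.296  0.166] [ 0.571 -0.154  0.175]
foot 489 ((0.5090854167938232, -0.23489464819431305), 0.07939359545707703)
footS 564 ((0.5388680696487427, -0.22254030406475067), 0.05360288918018341)
plate 777 ((0.5351027250289917, 0.23403862118721008), (0.1895492821931839, 0.11148495972156525), 10.760324478149414)
knob 149 [0.601 0.243 0.237] [0.587 0.228 0.201] [0.62 0.26 0.25]
horn/catch 312
[[0.579 0.242 0.181]
 [0.579 0.241 0.169]
 [0.516 0.234 0.169]
 [0.579 
[... 270 characters left out ...]
75 0.24  0.16 ]
 [0.518 0.227 0.158]
 [0.573 0.237 0.155]
 [0.573 0.24  0.154]]
plate 572 ((0.5352345705032349, 0.23153522610664368), (0.19799832999706268, 0.110773965716362), 11.911236763000488)
knob 139 [0.613 0.241 0.23 ] [0.594 0.229 0.201] [0.625 0.261 0.245]
horn/catch 257
[[0.521 0.238 0.166]
 [0.519 0.232 0.163]
 [0.522 0.238 0.162]
 [0.526 0.235 0.162]
 [0.519 0.236 0.162]
 [0.524 0.229 0.16 ]
 [0.519 0.244 0.159]
 [0.523 0.241 0.159]
 [0.524 0.233 0.158]
 [0.525 0.236 0.157]
 [0.522 0.235 0.152]
 [0.524 0.23  0.152]
 [0.521 0.225 0.151]
 [0.523 0.228 0.147]
 [0.522 0.232 0.145]
 [0.524 0.231 0.144]
 [0.518 0.242 0.143]
 [0.524 0.224 0.142]
 [0.525 0.227 0.141]
 [0.52  0.23  0.141]]
```

```bash
cat >> h.py <<'E'
from scipy.spatial.transform import Rotation as Ro
def Rq(q): return Ro.from_quat([q[1],q[2],q[3],q[0]])
def tool(yaw,lean=0.,sgn=1):
    """tool y horizontal at angle yaw when lean=0, z down; lean: rotate about axis horizontal perpendicular to y; +lean moves hand toward +y-dir (fingers point back)"""
    y=np.array([np.cos(yaw),np.sin(yaw),0]); z=np.array([0,0,-1.]); x=np.cross(y,z)
    R=Ro.from_matrix(np.stack([x,y,z],1))
    ax=np.array([-np.sin(yaw),np.cos(yaw),0])
    return Ro.from_rotvec(ax*lean)*R
def rel(wps,s=None,p0=None,R0=None):
    """wps: list of (pos, Rotation). print rows"""
    if p0 is None:
        s=s or sense(); p0=s['ee_pos']; R0=Rq(s['eef_rot'])
    for p,R in wps:
        d=R0.inv().apply(np.array(p)-p0); r=(R0.inv()*R).as_rotvec()/np.deg2rad(8)
        print('[',', '.join('%.3f'%v for v in d),'|',', '.join('%.2f'%v for v in r),']', 'dist %.3f deg %.1f'%(np.linalg.norm(d),np.linalg.norm(r)*8))
E
python3 - <<'E'
from h import *
s=sense();R0=Rq(s['eef_rot'])
print(R0.as_matrix().round(3))
rel([((.169,.704,.4),R0),((.45,.45,.4),R0),((.53,.1,.4),R0),((.53,-.225,.36),tool(.36))])
E
```

```text
[[-0.972  0.234 -0.   ]
 [ 0.234  0.972 -0.001]
 [-0.    -0.001 -1.   ]]
[ 0.000, -0.001, -0.182 | 0.00, 0.00, 0.00 ] dist 0.182 deg 0.0
[ -0.332, -0.182, -0.182 | 0.00, 0.00, 0.00 ] dist 0.420 deg 0.0
[ -0.492, -0.504, -0.181 | 0.00, 0.00, 0.00 ] dist 0.727 deg 0.0
[ -0.568, -0.820, -0.141 | -0.01, 0.00, 6.98 ] dist 1.007 deg 55.9
```

>>> apply_moves([
  [1, 0, 0, -0.05, 0, 0, 0],
  [1, 0, 0, -0.1, 0, 0, 0],
  [1, -0.03, -0.02, -0.14, 0, 0, 0],
  [1, -0.07, -0.04, -0.17, 0, 0, 0],
  [1, -0.11, -0.06, -0.18, 0, 0, 0],
  [1, -0.15, -0.08, -0.18, 0, 0, 0],
  [1, -0.19, -0.105, -0.18, 0, 0, 0],
  [1, -0.23, -0.13, -0.18, 0, 0, 0],
  [1, -0.27, -0.15, -0.18, 0.0, 0, 0.5],
  [1, -0.31, -0.175, -0.18, 0, 0, 1],
  [1, -0.34, -0.21, -0.18, 0, 0, 1.5],
  [1, -0.36, -0.25, -0.18, 0, 0, 2],
])

```text
t: 1.35
ee_pos: [0.4627, 0.3757, 0.398]
eef_rot: [0.0, 0.257, 0.966, -0.0]
wrist_force: [0.4, -0.3, 0.3]
gripper_width: 1.0
```

```bash
python3 - <<'E'
from h import *
s=sense();R0=Rq(s['eef_rot']); print(s['t'],s['ee_pos'],s['joint_pos'].round(2))
rel([((.53,.1,.4),R0),((.53,-.225,.36),tool(.36))])
E
```

```text
1.35 [0.46274651 0.37574436 0.39795511] [-0.9   0.29  0.16  1.68 -0.05  1.18  0.33]
[ -0.195, -0.206, -0.002 | 0.00, 0.00, 0.00 ] dist 0.284 deg 0.0
[ -0.357, -0.488, 0.038 | -0.00, 0.01, 4.95 ] dist 0.606 deg 39.6
```

```bash
python3 - <<'E'
from h import *
c=get_calibration('wrist'); i,d=grab_frame('wrist'); save(i,'w1'); np.savez('w1.npz',i=i,d=d,W=cloud(d,c)); R=np.array(c['R']);print(-R.T@np.array(c['t']), R[2])
E
```

```text
[0.38890183 0.41758932 0.56438879] [ 0.26395239 -0.15034792 -0.95274584]
```

View pics/w1.png

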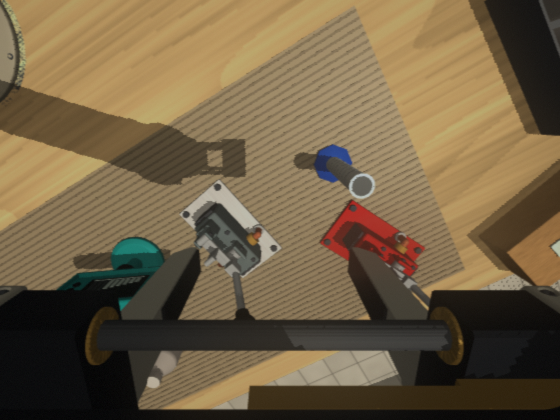

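The valve plate corners show at (219,183), (281,248), (183,214) and about (240,275). I'll fit the plate here and carry on.

```bash
python3 - <<'E'
from h import *
z=np.load('w1.npz'); w,im=z['W'],z['i']
h=cv2.cvtColor(im,cv2.COLOR_RGB2HSV)
m=(h[...,1]<40)&(h[...,2]>110)&(abs(w[...,0]-.53)<.14)&(abs(w[...,1]-.23)<.13)&(w[...,2]<.03)&(w[...,2]>0)
Q=w[m]; print('plate',len(Q),Q[:,2].mean(),cv2.minAreaRect(Q[:,:2].astype(np.float32)))
save(cv2.resize(im[160:310,150:330],None,fx=4,fy=4,interpolation=cv2.INTER_CUBIC),'w1c')
m=(w[...,2]>.125)&(w[...,2]<.2)&(abs(w[...,0]-.50)<.08)&(abs(w[...,1]-.23)<.04)
o=w[m]; o=o[np.argsort(-o[:,2])]; print(len(o),o[:40:2].round(3))
E
```

```text
plate 1686 0.008728639535128615 ((0.5354044437408447, 0.23432238399982452), (0.1882990151643753, 0.10891402512788773), 10.405071258544922)
806 [[0.58  0.244 0.172]
 [0.579 0.242 0.171]
 [0.579 0.243 0.169]
 [0.58  0.247 0.168]
 [0.578 0.239 0.167]
 [0.58  0.245 0.167]
 [0.577 0.243 0.167]
 [0.579 0.243 0.166]
 [0.522 0.223 0.166]
 [0.521 0.222 0.166]
 [0.519 0.238 0.166]
 [0.52  0.229 0.166]
 [0.517 0.234 0.165]
 [0.518 0.237 0.165]
 [0.521 0.237 0.165]
 [0.519 0.231 0.165]
 [0.518 0.233 0.165]
 [0.521 0.233 0.165]
 [0.522 0.225 0.165]
 [0.519 0.223 0.165]]
```

View pics/w1c.png

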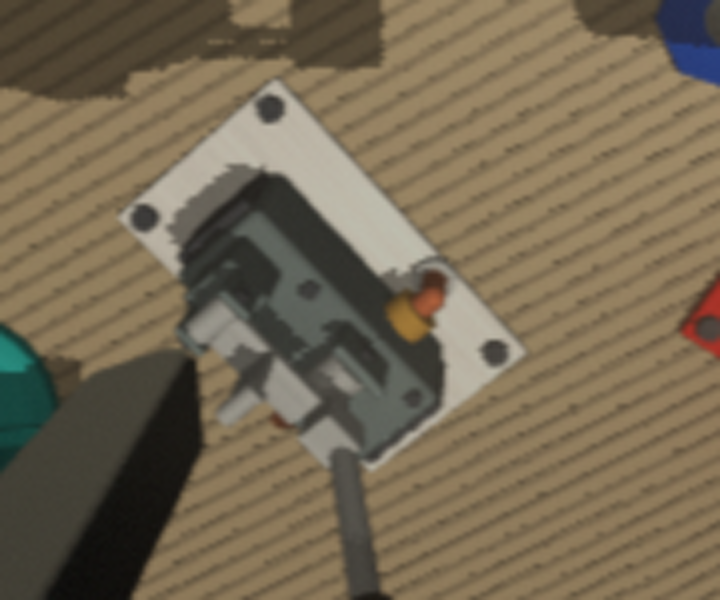

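>>> apply_moves([
  [1, -0.04, -0.03, 0, 0, 0, 0.4],
  [1, -0.075, -0.06, 0, 0, 0, 0.8],
  [1, -0.11, -0.09, 0, 0, 0, 1.2],
  [1, -0.14, -0.125, 0, 0, 0, 1.6],
  [1, -0.17, -0.16, 0, 0, 0, 2],
  [1, -0.2, -0.2, 0, 0, 0, 2.5],
  [1, -0.225, -0.24, 0, 0, 0, 3],
  [1, -0.25, -0.28, 0, 0, 0, 3.5],
  [1, -0.27, -0.32, 0, 0, 0, 4],
  [1, -0.29, -0.36, 0, 0, 0, 4.5],
  [1, -0.31, -0.4, 0.0, 0, 0, 4.95],
  [1, -0.335, -0.44, 0.02, 0, 0, 4.95],
])

```text
t: 2.6
ee_pos: [0.5363, -0.1708, 0.381]
eef_rot: [0.002, 0.568, 0.823, 0.001]
wrist_force: [1.2, 0.3, 0.2]
gripper_width: 1.003
```

```bash
python3 - <<'E'
from h import *
c=get_calibration('wrist'); i,d=grab_frame('wrist'); W=cloud(d,c); save(i,'w2'); np.savez('w2.npz',i=i,d=d,W=W)
m=(W[...,2]>0.16)&(W[...,2]<0.185)&(abs(W[...,0]-.53)<.13)&(abs(W[...,1]+.235)<.12)
P=W[m]; print(len(P),P.mean(0),cv2.minAreaRect(P[:,:2].astype(np.float32)))
n=np.linalg.svd(P-P.mean(0))[2][2]; print(n)
E
```

```text
2466 [ 0.52900781 -0.21845521  0.17318785] ((0.5305418968200684, -0.2238433063030243), (0.032941125333309174, 0.14884257316589355), 21.209501266479492)
[0.04891662 0.02416813 0.99851042]
```

View pics/w2.png

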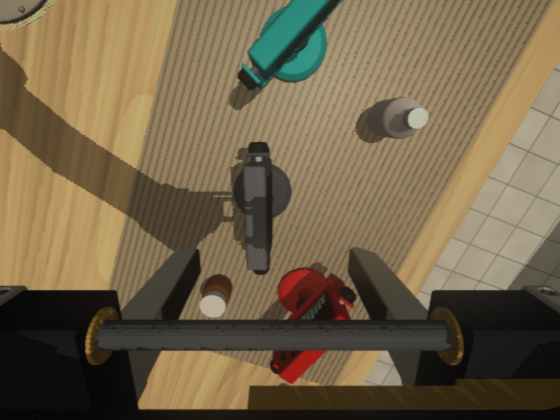

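```bash
cat >> h.py <<'E'
C=np.array([.5343,-.2223,.128])
def ropose(s,t,h=.013):
    return C+h*np.array([np.sin(t)*np.cos(s),np.sin(t)*np.sin(s),np.cos(t)]), tool(s,t)
E
python3 - <<'E'
from h import *
s=sense();print(s['ee_pos'],s['joint_pos'].round(2))
rel([ropose(.365,-.1,.13),ropose(.365,-.1,.013)])
E
```

```text
[ 0.53376046 -0.17849933  0.37724043] [-0.19  0.27  0.54  1.79 -0.15  1.12  0.76]
[ -0.041, -0.028, 0.120 | -0.73, 0.03, -0.05 ] dist 0.130 deg 5.9
[ -0.040, -0.016, 0.236 | -0.73, 0.03, -0.05 ] dist 0.240 deg 5.9
```

>>> apply_moves([
  [1, -0.02, -0.015, 0.04, -0.4, 0, 0],
  [1, -0.04, -0.028, 0.08, -0.73, 0.03, -0.05],
  [1, -0.041, -0.028, 0.12, -0.73, 0.03, -0.05],
  [1, -0.041, -0.028, 0.12, -0.73, 0.03, -0.05],
  [1, -0.041, -0.028, 0.12, -0.73, 0.03, -0.05],
])

```text
t: 3.15
ee_pos: [0.5246, -0.2168, 0.2595]
eef_rot: [0.026, 0.563, 0.825, 0.043]
wrist_force: [0.6, 0.6, -0.2]
gripper_width: 1.001
```

```bash
python3 - <<'E'
from h import *
s=sense();print(s['ee_pos'],s['joint_pos'].round(2),np.linalg.norm(s['qvel']))
rel([ropose(.365,-.1,.13),ropose(.365,-.1,.013)])
E
```

```text
[ 0.52456188 -0.21681466  0.25946941] [-0.01  0.36  0.47  1.99 -0.34  0.79  1.03] 0.04697971775830313
[ -0.009, -0.006, 0.001 | 0.01, -0.04, 0.05 ] dist 0.011 deg 0.5
[ -0.009, -0.006, 0.118 | 0.01, -0.04, 0.05 ] dist 0.119 deg 0.5
```

>>> apply_moves([
  [1, -0.009, -0.006, 0.001, 0, 0, 0],
  [1, -0.009, -0.006, 0.001, 0, 0, 0],
  [1, -0.009, -0.006, 0.001, 0, 0, 0],
])

```text
t: 3.45
ee_pos: [0.5227, -0.2281, 0.2588]
eef_rot: [0.028, 0.563, 0.825, 0.044]
wrist_force: [-0.4, 0.3, -0.7]
gripper_width: 0.999
```

```bash
python3 - <<'E'
from h import *
s=sense();print(s['ee_pos'],s['joint_pos'].round(2),np.linalg.norm(s['qvel']))
rel([ropose(.365,-.1,.13),ropose(.365,-.1,.013)])
E
```

```text
[ 0.52270689 -0.22807134  0.25880966] [ 0.01  0.37  0.47  1.99 -0.34  0.79  1.06] 0.013869459724905381
[ 0.001, -0.000, 0.001 | 0.03, -0.02, 0.05 ] dist 0.002 deg 0.5
[ 0.001, -0.001, 0.118 | 0.03, -0.02, 0.05 ] dist 0.118 deg 0.5
```

Aligned. Now I'll descend and close.

>>> apply_moves([
  [1, 0.001, 0, 0.03, 0, 0, 0.05],
  [1, 0.001, 0, 0.06, 0, 0, 0.05],
  [1, 0.001, 0, 0.09, 0, 0, 0.05],
  [1, 0.001, 0, 0.118, 0, 0, 0.05],
  [1, 0.001, 0, 0.118, 0, 0, 0.05],
  [0.2, 0.001, 0, 0.118, 0, 0, 0.05],
  [-0.2, 0.001, 0, 0.118, 0, 0, 0.05],
  [-0.6, 0.001, 0, 0.118, 0, 0, 0.05],
  [-1, 0.001, 0, 0.118, 0, 0, 0.05],
  [-1, 0.001, 0, 0.118, 0, 0, 0.05],
  [-1, 0.001, 0, 0.118, 0, 0, 0.05],
])

```text
t: 4.55
ee_pos: [0.5328, -0.2221, 0.1405]
eef_rot: [0.027, 0.566, 0.823, 0.043]
wrist_force: [0.3, -0.5, -0.7]
gripper_width: 0.53
```

```bash
python3 - <<'E'
from h import *
s=sense();print(s['t'],s['ee_pos'],s['joint_pos'].round(2),s['wrist_force'],s['gripper_width'])
print(ropose(.365,-.1)[0])
for k in range(1,9):
    f=k/8; rel([ropose(.365*(1-f)-.005*f,-.1+.536*f)])
c=get_calibration('wrist'); i,d=grab_frame('wrist');save(i,'w3')
i,d=grab_frame('scene');save(i[140:320,60:340],'s3')
E
```

```text
4.55 [ 0.5328186  -0.22213397  0.14046419] [ 0.1   0.53  0.35  2.08 -0.49  0.54  1.18] [ 0.32453873 -0.50792794 -0.66164135] 0.529820294115559
[ 0.53308766 -0.22276326  0.14093505]
[ -0.001, 0.001, -0.000 | 0.50, -0.05, 0.33 ] dist 0.001 deg 4.8
[ -0.001, 0.002, -0.000 | 0.97, -0.05, 0.66 ] dist 0.002 deg 9.4
[ -0.001, 0.003, -0.000 | 1.45, -0.03, 0.99 ] dist 0.003 deg 14.1
[ -0.001, 0.003, -0.000 | 1.93, 0.01, 1.33 ] dist 0.004 deg 18.7
[ -0.001, 0.004, 0.000 | 2.40, 0.08, 1.66 ] dist 0.004 deg 23.4
[ -0.002, 0.005, 0.001 | 2.87, 0.17, 1.99 ] dist 0.005 deg 28.0
[ -0.002, 0.006, 0.001 | 3.34, 0.28, 2.32 ] dist 0.006 deg 32.6
[ -0.003, 0.006, 0.001 | 3.81, 0.42, 2.65 ] dist 0.007 deg 37.2
```

View pics/s3.png

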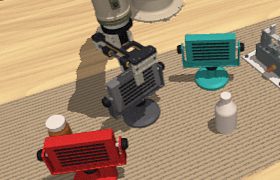

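>>> apply_moves([
  [-1, 0, 0, 0, 0, 0, 0],
  [-1, 0, 0, 0, 0, 0, 0],
  [-1, 0, 0, 0, 0, 0, 0],
  [-1, 0, 0, 0, 0, 0, 0],
])

```text
t: 5.05
ee_pos: [0.5324, -0.2222, 0.14]
eef_rot: [0.027, 0.567, 0.822, 0.043]
wrist_force: [-1.9, -1.8, 2.2]
gripper_width: 0.321
```

>>> apply_moves([
  [-1, 0, 0.001, 0, 0.3, 0, 0.22],
  [-1, 0, 0.001, 0, 0.6, 0, 0.44],
  [-1, -0.001, 0.002, 0, 0.9, 0, 0.66],
  [-1, -0.001, 0.002, 0, 1.2, 0, 0.85],
  [-1, -0.001, 0.003, 0, 1.5, 0, 1.05],
  [-1, -0.001, 0.003, 0, 1.8, 0, 1.25],
  [-1, -0.001, 0.004, 0, 2.1, 0.05, 1.45],
  [-1, -0.001, 0.004, 0, 2.4, 0.08, 1.66],
  [-1, -0.002, 0.005, 0, 2.65, 0.12, 1.85],
  [-1, -0.002, 0.005, 0.001, 2.9, 0.17, 2],
  [-1, -0.002, 0.005, 0.001, 3.1, 0.22, 2.15],
  [-1, -0.002, 0.006, 0.001, 3.34, 0.28, 2.32],
])

```text
t: 6.25
ee_pos: [0.5381, -0.2216, 0.1395]
eef_rot: [-0.128, 0.681, 0.709, -0.133]
wrist_force: [-4.0, -2.2, -5.2]
gripper_width: 0.321
```

```bash
python3 - <<'E'
from h import *
s=sense();print(s['t'],s['ee_pos'],s['joint_pos'].round(2),s['wrist_force'],s['moment'],s['gripper_width'])
R=Rq(s['eef_rot']); M=R.as_matrix(); print(M.round(3))
rel([ropose(-.005,.44)])
E
```

```text
6.25 [ 0.53810092 -0.22163836  0.13952593] [-0.16  0.77  0.66  1.78 -0.31  1.09  0.67] [-3.96717775 -2.23872868 -5.19927663] [-0.32263333  0.21327662  0.3066086 ] 0.3206016140344008
[[-0.041  0.931 -0.364]
 [ 0.999  0.038 -0.014]
 [ 0.001 -0.364 -0.931]]
[ -0.001, 0.002, -0.001 | 0.48, 0.13, 0.30 ] dist 0.002 deg 4.7
```

>>> apply_moves([
  [-1, 0, 0.001, 0, 0.25, 0.06, 0.15],
  [-1, -0.001, 0.002, -0.001, 0.5, 0.13, 0.32],
  [-1, -0.001, 0.002, -0.001, 0.5, 0.13, 0.32],
  [-1, -0.001, 0.002, -0.001, 0.5, 0.13, 0.32],
])

```text
t: 6.65
ee_pos: [0.539, -0.2219, 0.1391]
eef_rot: [-0.157, 0.692, 0.687, -0.155]
wrist_force: [-6.1, 1.2, -1.4]
gripper_width: 0.323
```

```bash
python3 - <<'E'
from h import *
s=sense();print(s['t'],s['ee_pos'],s['joint_pos'].round(2),s['wrist_force'],s['moment'],s['gripper_width'])
R=Rq(s['eef_rot']); M=R.as_matrix(); print(M.round(3))
i,d=grab_frame('scene'); W=cloud(d,get_calibration('scene')); np.savez('s4.npz',i=i,d=d,W=W); save(cv2.resize(i[140:320,60:340],None,fx=2.5,fy=2.5),'s4')
m=(W[...,2]>0.085)&(W[...,2]<0.15)&(abs(W[...,0]-.56)<.1)&(abs(W[...,1]+.225)<.07)
P=W[m]; rng=np.random.default_rng(0)
best=None
for _ in range(800):
        a,b,c=P[rng.choice(len(P),3,False)]; n=np.cross(b-a,c-a); l=np.linalg.norm(n)
        if l<1e-5: continue
        n/=l; q=abs((P-a)@n)<.004
        if best is None or q.sum()>best.sum(): best=q
Q=P[best]; n=np.linalg.svd(Q-Q.mean(0))[2][2]; n*=np.sign(n[0]); print(len(P),best.sum(),Q.mean(0),n,'swivel',np.arctan2(n[1],n[0]),'tilt',-np.arcsin(n[2]))
E
```

```text
6.65 [ 0.53902355 -0.22191904  0.13913978] [-0.15  0.81  0.67  1.72 -0.31  1.18  0.63] [-6.06396028  1.20711707 -1.37426039] [ 0.32021886  0.99439884 -0.1721414 ] 0.32292081057520383
[[ 0.008  0.903 -0.43 ]
 [ 1.    -0.007  0.004]
 [ 0.001 -0.43  -0.903]]
234 234 [ 0.54834068 -0.24801693  0.121258  ] [ 0.90178666 -0.00636523 -0.43213458] swivel -0.0070583491655766 tilt 0.44685843620910476
```

View pics/s4.png

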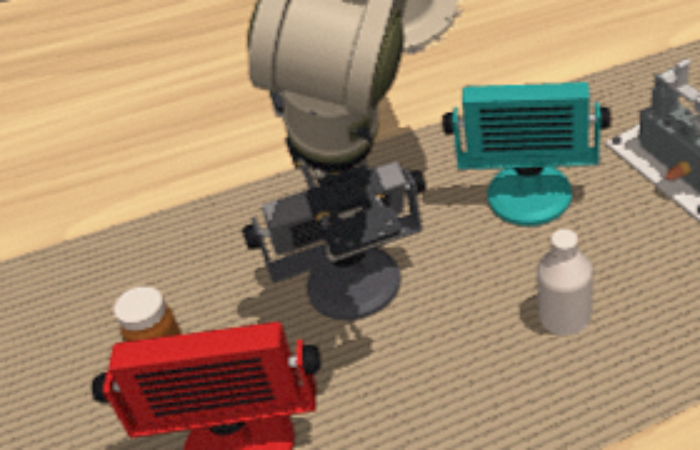

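The readout shows swivel about -0.01 and tilt about 0.45. I'll release and retreat along the tool axis.

>>> apply_moves([
  [0.2, 0, 0, 0, 0, 0, 0],
  [0.8, 0, 0, 0, 0, 0, 0],
  [0.8, 0, 0, 0, 0, 0, 0],
  [0.8, 0, 0, 0, 0, 0, 0],
  [0.8, 0, 0, 0, 0, 0, 0],
  [0.8, 0, 0, -0.02, 0, 0, 0],
  [0.8, 0, 0, -0.06, 0, 0, 0],
  [0.8, 0, 0, -0.1, 0, 0, 0],
  [0.8, 0, 0, -0.14, 0, 0, 0],
  [0.8, 0, 0, -0.18, 0, 0, 0],
])

```text
t: 7.7
ee_pos: [0.6184, -0.223, 0.3046]
eef_rot: [-0.154, 0.692, 0.688, -0.154]
wrist_force: [-0.2, -0.3, -1.1]
gripper_width: 0.901
```

```bash
cat > ro.py <<'E'
from h import *
def readout():
    i,d=grab_frame('scene'); W=cloud(d,get_calibration('scene'))
    m=(W[...,2]>0.085)&(W[...,2]<0.18)&(abs(W[...,0]-.56)<.1)&(abs(W[...,1]+.225)<.07)
    P=W[m]; rng=np.random.default_rng(0); best=None
    for _ in range(800):
        a,b,c=P[rng.choice(len(P),3,False)]; n=np.cross(b-a,c-a); l=np.linalg.norm(n)
        if l<1e-5: continue
        n/=l
        if abs(n[0])<.5: continue
        q=abs((P-a)@n)<.004
        if best is None or q.sum()>best.sum(): best=q
    Q=P[best]; n=np.linalg.svd(Q-Q.mean(0))[2][2]; n*=np.sign(n[0]); print(len(P),best.sum(),n,'swivel',np.arctan2(n[1],n[0]),'tilt',-np.arcsin(n[2]))
    return i,W
E
python3 - <<'E'
from ro import *
s=sense();print(s['t'],s['ee_pos'],s['joint_pos'].round(2),s['wrist_force'],s['gripper_width'])
i,W=readout(); save(cv2.resize(i[100:320,60:340],None,fx=2.5,fy=2.5),'s5')
i,d=grab_frame('top'); save(i,'t5'); np.savez('t5.npz',i=i,W=cloud(d,get_calibration('top')))
E
```

```text
7.7 [ 0.61839647 -0.22295516  0.30459126] [-0.15  0.74  0.73  1.39 -0.25  1.57  0.57] [-0.15978374 -0.29914373 -1.06194288] 0.9009204669688472
1059 679 [ 0.91615986 -0.00445364 -0.40078832] swivel -0.004861170338145553 tilt 0.4123771384558251
```

View pics/t5.png

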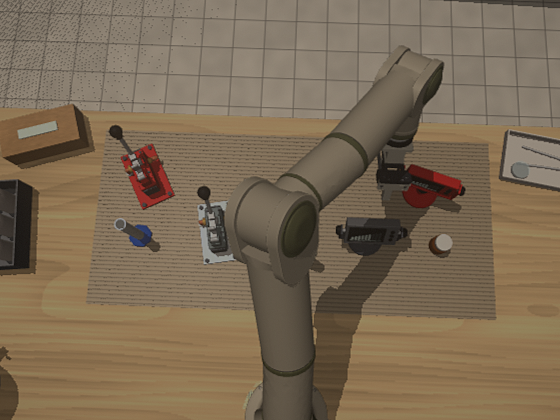

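```bash
cat >> h.py <<'E'
V=np.array([.555,.2385]); YAW=.1816
vx=np.array([np.cos(YAW),np.sin(YAW)]); vy=np.array([-np.sin(YAW),np.cos(YAW)])
def vp(x,y,z): # valve frame -> world
    q=V+x*vx+y*vy; return np.array([q[0],q[1],z])
RV=tool(YAW+np.pi/2)
E
python3 - <<'E'
from h import *
from scipy.spatial.transform import Slerp
s=sense();R0=Rq(s['eef_rot']);p=s['ee_pos']
t=vp(-.03,0,.37)
sl=Slerp([0,1],Ro.concatenate([R0,RV]))
rel([(p+(t-p)*f,sl(f)) for f in np.arange(1,13)/12])
E
```

```text
[ 0.038, -0.010, -0.001 | -0.19, -0.22, -1.03 ] dist 0.039 deg 8.6
[ 0.076, -0.019, -0.003 | -0.38, -0.45, -2.06 ] dist 0.079 deg 17.2
[ 0.114, -0.029, -0.004 | -0.57, -0.67, -3.09 ] dist 0.118 deg 25.7
[ 0.152, -0.039, -0.006 | -0.76, -0.90, -4.12 ] dist 0.157 deg 34.3
[ 0.190, -0.048, -0.007 | -0.95, -1.12, -5.16 ] dist 0.196 deg 42.9
[ 0.228, -0.058, -0.009 | -1.13, -1.35, -6.19 ] dist 0.236 deg 51.5
[ 0.266, -0.067, -0.010 | -1.32, -1.57, -7.22 ] dist 0.275 deg 60.0
[ 0.304, -0.077, -0.012 | -1.51, -1.80, -8.25 ] dist 0.314 deg 68.6
[ 0.342, -0.087, -0.013 | -1.70, -2.02, -9.28 ] dist 0.353 deg 77.2
[ 0.380, -0.096, -0.015 | -1.89, -2.25, -10.31 ] dist 0.393 deg 85.8
[ 0.418, -0.106, -0.016 | -2.08, -2.47, -11.34 ] dist 0.432 deg 94.3
[ 0.456, -0.116, -0.018 | -2.27, -2.69, -12.37 ] dist 0.471 deg 102.9
```

>>> apply_moves([
  [0.8, 0.038, -0.01, -0.02, -0.19, -0.22, -1.03],
  [0.8, 0.076, -0.02, -0.03, -0.38, -0.45, -2.06],
  [0.8, 0.114, -0.03, -0.03, -0.57, -0.67, -3.09],
  [0.8, 0.152, -0.04, -0.03, -0.76, -0.9, -4.12],
  [0.8, 0.19, -0.048, -0.03, -0.95, -1.12, -5.16],
  [0.8, 0.228, -0.058, -0.03, -1.13, -1.35, -6.19],
  [0.5, 0.266, -0.067, -0.03, -1.32, -1.57, -7.22],
  [0.2, 0.304, -0.077, -0.03, -1.51, -1.8, -8.25],
  [0, 0.342, -0.087, -0.03, -1.7, -2.02, -9.28],
  [0, 0.38, -0.096, -0.025, -1.89, -2.25, -10.3],
  [0, 0.418, -0.106, -0.02, -2.08, -2.47, -11.35],
  [0, 0.456, -0.116, -0.018, -2.27, -2.7, -12.37],
])

```text
t: 9.0
ee_pos: [0.5221, 0.235, 0.3675]
eef_rot: [-0.003, -0.093, 0.996, 0.002]
wrist_force: [1.1, 0.9, 0.1]
gripper_width: 0.506
```

```bash
python3 - <<'E'
from h import *
s=sense();print(s['t'],s['ee_pos'],s['joint_pos'].round(2),s['gripper_width']); print(vp(-.03,0,.37))
rel([(vp(-.03,0,.37),RV)])
E
```

```text
9.0 [0.52211018 0.23497636 0.36751448] [-0.69  0.28  0.23  1.77 -0.08  1.1   1.32] 0.5063170225766561
[0.52549332 0.2330819  0.37      ]
[ -0.003, -0.002, -0.003 | 0.03, -0.04, 0.03 ] dist 0.005 deg 0.5
```

Tracking is good. A wrist view and the top view will refine the tab position.

```bash
python3 - <<'E'
from h import *
c=get_calibration('wrist'); i,d=grab_frame('wrist'); W=cloud(d,c); np.savez('w6.npz',i=i,d=d,W=W)
save(i,'w6')
# valve-frame coordinates
q=(W[...,:2]-V); X=q@vx; Y=q@vy; Z=W[...,2]
m=(Z>.135)&(Z<.172)&(X>-.07)&(X<0)&(abs(Y)<.03)
print('tab',m.sum(),X[m].min(),X[m].max(),np.median(X[m]),Y[m].min(),Y[m].max(),Z[m].max())
m=(Z>.157)&(Z<.172)&(X>-.07)&(X<0)&(abs(Y)<.03)
print('tabtop',m.sum(),np.median(X[m]),np.median(Y[m]))
m=(Z>.2)&(Z<.26)&(X>0)&(X<.1)&(abs(Y)<.04); print('knob',m.sum(),X[m].mean() if m.any() else 0,Y[m].mean() if m.any() else 0)
h=cv2.cvtColor(i,cv2.COLOR_RGB2HSV)
m=(h[...,1]<40)&(h[...,2]>110)&(Z<.03)&(Z>0)&(abs(X)<.15)&(abs(Y)<.09); Q=np.stack([X[m],Y[m]],1); print(cv2.minAreaRect(Q.astype(np.float32)))
E
```

```text
tab 120 -0.04037221841534873 -0.03291985383710496 -0.03812339153603643 -0.011010094958040378 0.0060793497900187175 0.1668400748206627
tabtop 95 -0.03707595472495471 -0.001976026140667557
knob 837 0.04473613994625718 -0.002250223238257247
((-0.019331827759742737, -0.0010738782584667206), (0.18852031230926514, 0.11079613119363785), 0.06361285597085953)
```

View pics/w6.png

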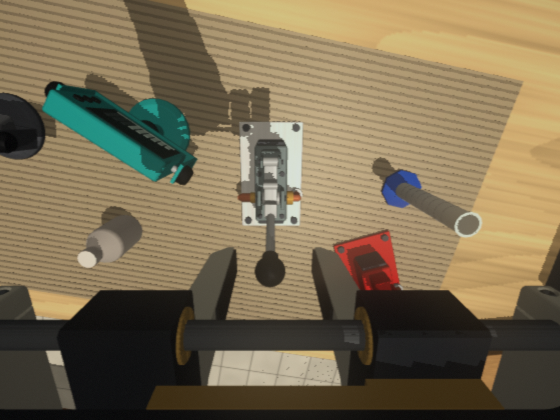

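>>> apply_moves([
  [-1, 0, 0, -0.003, 0.03, -0.04, 0.03],
  [-1, 0, 0, -0.003, 0.03, -0.04, 0.03],
  [-1, 0, 0, -0.003, 0.03, -0.04, 0.03],
  [-1, 0, 0, -0.003, 0.03, -0.04, 0.03],
  [-1, 0, 0, -0.003, 0.03, -0.04, 0.03],
  [-1, 0, 0, -0.003, 0.03, -0.04, 0.03],
])

```text
t: 9.65
ee_pos: [0.5238, 0.2331, 0.3709]
eef_rot: [-0.0, -0.087, 0.996, -0.001]
wrist_force: [0.0, 0.5, -0.0]
gripper_width: 0.038
```

```bash
sed -i 's/^V=.*; YAW/V=np.array([.555,.2385])+np.array([.0004,-.0017]); YAW/' h.py; python3 - <<'E'
from h import *
s=sense();print(s['t'],s['ee_pos'],s['joint_pos'].round(2),s['gripper_width'])
rel([(vp(-.017,0,.36),RV),(vp(-.017,0,.152),RV)])
E
```

```text
9.65 [0.52380888 0.23310247 0.37092364] [-0.69  0.27  0.23  1.77 -0.07  1.11  1.3 ] 0.037655234556554985
[ -0.015, -0.002, 0.011 | -0.01, -0.01, -0.05 ] dist 0.018 deg 0.4
[ -0.015, -0.002, 0.219 | -0.01, -0.01, -0.05 ] dist 0.219 deg 0.4
```

>>> apply_moves([
  [-1, -0.008, -0.001, 0.011, 0, 0, 0],
  [-1, -0.015, -0.002, 0.03, 0, 0, 0],
  [-1, -0.015, -0.002, 0.07, 0, 0, 0],
  [-1, -0.015, -0.002, 0.11, 0, 0, 0],
  [-1, -0.015, -0.002, 0.15, 0, 0, 0],
  [-1, -0.015, -0.002, 0.175, 0, 0, 0],
  [-1, -0.015, -0.002, 0.175, 0, 0, 0],
  [-1, -0.015, -0.002, 0.175, 0, 0, 0],
])

```text
t: 10.45
ee_pos: [0.539, 0.2339, 0.1959]
eef_rot: [-0.001, -0.087, 0.996, -0.001]
wrist_force: [0.1, 0.7, 0.1]
gripper_width: 0.006
```

```bash
python3 - <<'E'
from h import *
s=sense();print(s['t'],s['ee_pos'],s['joint_pos'].round(2),s['gripper_width'],s['wrist_force'])
rel([(vp(-.017,0,.152),RV)])
i,d=grab_frame('scene'); save(cv2.resize(i[110:260,270:420],None,fx=4,fy=4,interpolation=cv2.INTER_CUBIC),'s7')
E
```

```text
10.45 [0.53901471 0.23386467 0.19589244] [-0.64  0.47  0.19  1.95 -0.13  0.74  1.37] 0.006030241287035993 [0.05281449 0.65479903 0.08537773]
[ 0.000, -0.000, 0.044 | -0.01, -0.01, -0.05 ] dist 0.044 deg 0.4
```

View pics/s7.png

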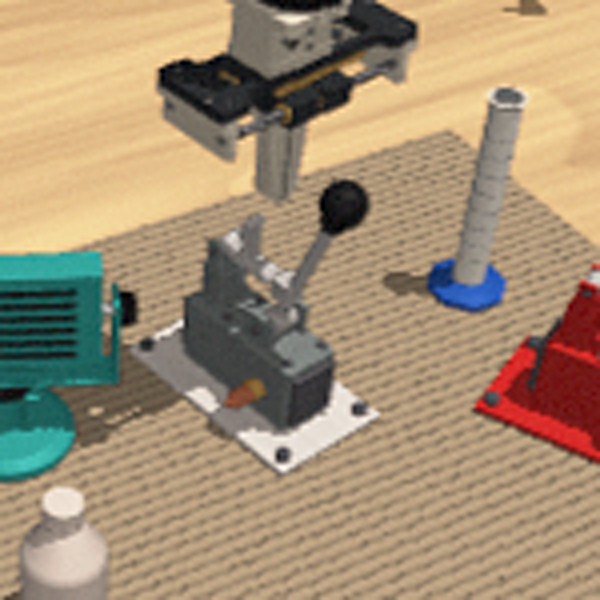

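>>> apply_moves([
  [-1, 0, 0, 0.02, 0, 0, 0],
  [-1, 0, 0, 0.044, 0, 0, -0.05],
  [-1, 0, 0, 0.044, 0, 0, -0.05],
  [-1, 0, 0, 0.044, 0, 0, -0.05],
])

```text
t: 10.9
ee_pos: [0.5393, 0.2342, 0.1535]
eef_rot: [0.0, -0.091, 0.996, -0.0]
wrist_force: [0.1, -0.1, 0.2]
gripper_width: 0.005
```

```bash
python3 - <<'E'
from h import *
s=sense();print(s['t'],s['ee_pos'],s['gripper_width'],s['wrist_force'])
for th in [0,.2,.4,.6,.8,1,1.2,1.4,1.55,1.7,1.8]:
    c,n=np.cos(th),np.sin(th)
    P=.0285*np.array([c,n])+.028*np.array([-n,c])
    p=vp(-.062+P[0]+.0075,0,.124+P[1]); print(th,end=' '); rel([(p,RV)])
i,d=grab_frame('scene'); save(cv2.resize(i[110:260,270:420],None,fx=4,fy=4,interpolation=cv2.INTER_CUBIC),'s8')
E
```

```text
10.9 [0.53929261 0.23420394 0.15345024] 0.004688890862286388 [ 0.08320545 -0.13973488  0.17083154]
0 [ 0.010, -0.000, 0.001 | -0.00, 0.00, 0.00 ] dist 0.010 deg 0.0
0.2 [ 0.016, -0.000, -0.004 | -0.00, 0.00, 0.00 ] dist 0.016 deg 0.0
0.4 [ 0.023, -0.000, -0.007 | -0.00, 0.00, 0.00 ] dist 0.024 deg 0.0
0.6 [ 0.030, -0.000, -0.010 | -0.00, 0.00, 0.00 ] dist 0.032 deg 0.0
0.8 [ 0.038, -0.000, -0.011 | -0.00, 0.00, 0.00 ] dist 0.040 deg 0.0
1 [ 0.046, -0.000, -0.010 | -0.00, 0.00, 0.00 ] dist 0.047 deg 0.0
1.2 [ 0.054, -0.000, -0.007 | -0.00, 0.00, 0.00 ] dist 0.054 deg 0.0
1.4 [ 0.061, -0.000, -0.003 | -0.00, 0.00, 0.00 ] dist 0.061 deg 0.0
1.55 [ 0.066, -0.000, 0.000 | -0.00, 0.00, 0.00 ] dist 0.066 deg 0.0
1.7 [ 0.070, -0.000, 0.005 | -0.00, 0.00, 0.00 ] dist 0.070 deg 0.0
1.8 [ 0.072, -0.000, 0.008 | -0.00, 0.00, 0.00 ] dist 0.072 deg 0.0
```

View pics/s8.png

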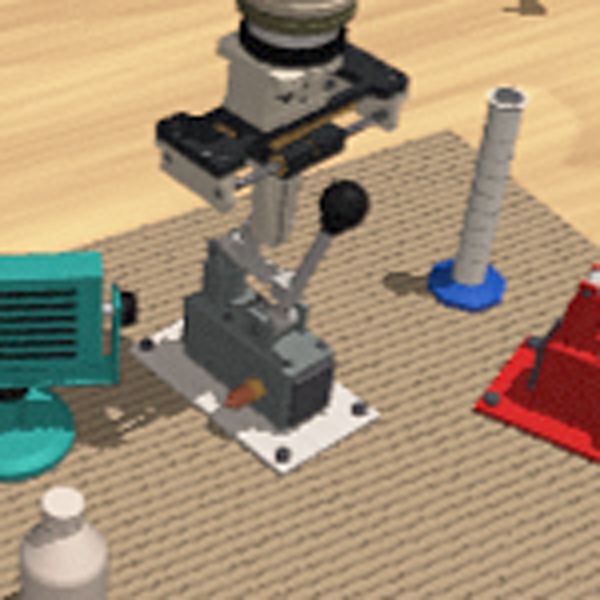

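>>> apply_moves([
  [-1, 0.01, 0, 0, 0, 0, 0],
  [-1, 0.016, 0, -0.004, 0, 0, 0],
  [-1, 0.023, 0, -0.007, 0, 0, 0],
  [-1, 0.03, 0, -0.01, 0, 0, 0],
  [-1, 0.038, 0, -0.011, 0, 0, 0],
  [-1, 0.046, 0, -0.01, 0, 0, 0],
  [-1, 0.054, 0, -0.007, 0, 0, 0],
  [-1, 0.061, 0, -0.003, 0, 0, 0],
  [-1, 0.066, 0, 0, 0, 0, 0],
  [-1, 0.069, 0, 0.003, 0, 0, 0],
  [-1, 0.069, 0, 0.003, 0, 0, 0],
])

```text
t: 12.05
ee_pos: [0.4683, 0.221, 0.1486]
eef_rot: [-0.002, -0.091, 0.996, -0.001]
wrist_force: [-6.2, -1.9, 9.1]
gripper_width: 0.006
```

```bash
python3 - <<'E'
from h import *
s=sense();print(s['t'],s['ee_pos'],s['gripper_width'],s['wrist_force'])
q=s['ee_pos'][:2]-V; print(q@vx+.062,q@vy,s['ee_pos'][2]-.124)
i,d=grab_frame('scene'); save(cv2.resize(i[110:260,270:420],None,fx=4,fy=4,interpolation=cv2.INTER_CUBIC),'s9')
E
```

```text
12.05 [0.46826787 0.22096956 0.14863086] 0.005625579865944138 [-6.23955737 -1.94156361  9.1259272 ]
-0.026558361244805137 0.00016624605964558024 0.024630862381174345
```

View pics/s9.png

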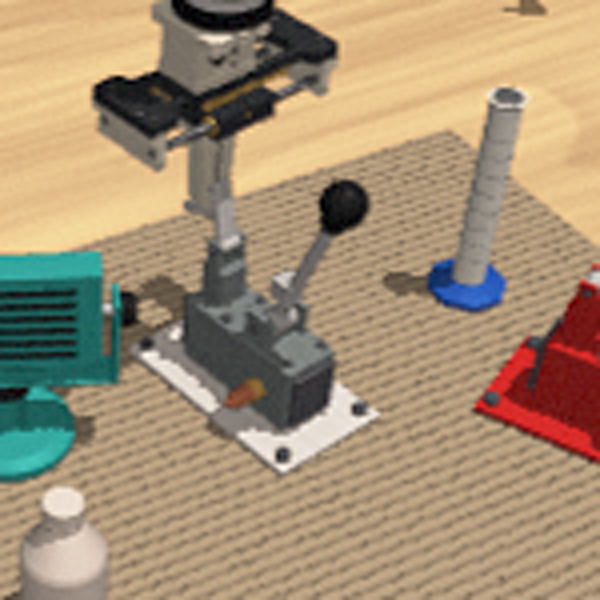

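>>> apply_moves([
  [-1, 0.006, 0, 0.002, 0, 0, 0],
  [-1, 0.012, 0, 0.004, 0, 0, 0],
  [-1, 0.016, 0, 0.004, 0, 0, 0],
  [-1, 0.016, 0, -0.02, 0, 0, 0],
  [-1, 0.016, 0, -0.05, 0, 0, 0],
  [-1, 0.016, 0, -0.08, 0, 0, 0],
  [-1, 0.016, 0, -0.08, 0, 0, 0],
])

```text
t: 12.8
ee_pos: [0.4565, 0.2194, 0.2322]
eef_rot: [0.002, -0.091, 0.996, 0.001]
wrist_force: [1.4, -0.0, 1.1]
gripper_width: 0.003
```

```bash
python3 - <<'E'
from h import *
s=sense();print(s['t'],s['ee_pos'],s['gripper_width'],s['wrist_force'])
i,d=grab_frame('scene'); save(cv2.resize(i[110:260,270:420],None,fx=4,fy=4,interpolation=cv2.INTER_CUBIC),'s10')
E
```

```text
12.8 [0.45653595 0.21935611 0.23221055] 0.0032378695338561225 [ 1.41014685 -0.04239682  1.11136065]
```

View pics/s10.png

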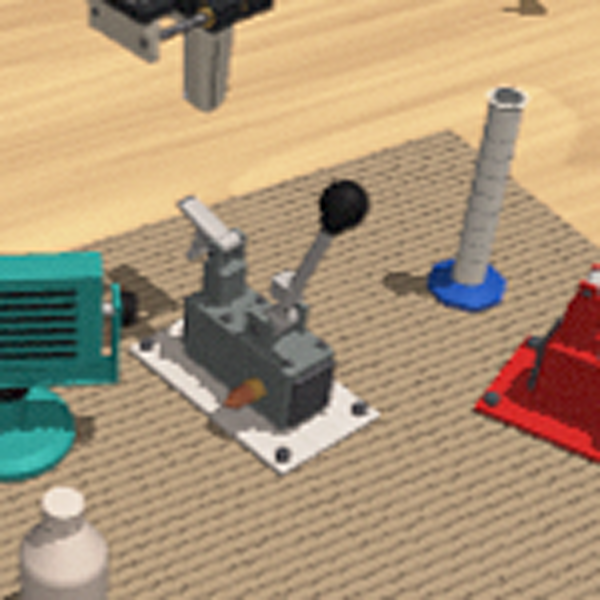

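The catch has fallen fully open, with its tongue towards the robot. Now the lever knob.

```bash
python3 - <<'E'
from h import *
rel([(vp(-.05,0,.33),RV),(vp(.0513,0,.33),RV)])
rel([(vp(.0513,0,.208),RV)])
E
```

```text
[ -0.051, -0.001, -0.099 | 0.00, 0.02, 0.00 ] dist 0.112 deg 0.1
[ -0.153, -0.001, -0.099 | 0.00, 0.02, 0.00 ] dist 0.182 deg 0.1
[ -0.152, -0.001, 0.023 | 0.00, 0.02, 0.00 ] dist 0.154 deg 0.1
```

>>> apply_moves([
  [0, 0, 0, -0.045, 0, 0, 0],
  [0.8, 0, 0, -0.09, 0, 0, 0],
  [0.8, -0.045, 0, -0.099, 0, 0, 0],
  [0.8, -0.09, -0.001, -0.099, 0, 0, 0],
  [0.8, -0.125, -0.001, -0.099, 0, 0, 0],
  [0.8, -0.152, -0.001, -0.099, 0, 0, 0],
  [0.8, -0.152, -0.001, -0.099, 0, 0, 0],
  [0.8, -0.152, -0.001, -0.099, 0, 0, 0],
  [0.8, -0.152, -0.001, -0.09, 0, 0, 0],
  [0.8, -0.152, -0.001, -0.09, 0, 0, 0],
])

```text
t: 13.85
ee_pos: [0.6032, 0.2451, 0.3176]
eef_rot: [-0.002, -0.091, 0.996, -0.001]
wrist_force: [0.2, 0.6, 0.3]
gripper_width: 0.817
```

```bash
python3 - <<'E'
from h import *
s=sense();print(s['t'],s['ee_pos'],s['gripper_width'],s['wrist_force'],s['joint_pos'].round(2))
rel([(vp(.0513,0,.208),RV)])
i,d=grab_frame('wrist'); save(i,'w11')
E
```

```text
13.85 [0.60318593 0.24507115 0.31755906] 0.8167449101308317 [0.23503078 0.55026301 0.30504305] [-0.64  0.43  0.26  1.67 -0.12  1.06  1.4 ]
[ -0.003, 0.001, 0.110 | -0.01, -0.02, 0.01 ] dist 0.110 deg 0.2
```

View pics/w11.png

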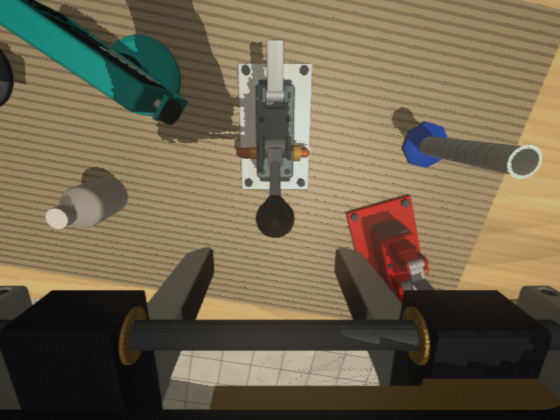

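>>> apply_moves([
  [0.8, -0.003, 0.001, 0.04, 0, 0, 0],
  [0.8, -0.003, 0.001, 0.08, 0, 0, 0],
  [0.8, -0.003, 0.001, 0.11, 0, 0, 0],
  [0.8, -0.003, 0.001, 0.11, 0, 0, 0],
  [0.3, -0.003, 0.001, 0.11, 0, 0, 0],
  [0, -0.003, 0.001, 0.11, 0, 0, 0],
  [-0.5, -0.003, 0.001, 0.11, 0, 0, 0],
  [-1, -0.003, 0.001, 0.11, 0, 0, 0],
  [-1, -0.003, 0.001, 0.11, 0, 0, 0],
  [-1, -0.003, 0.001, 0.11, 0, 0, 0],
  [-1, -0.003, 0.001, 0.11, 0, 0, 0],
])

```text
t: 15.0
ee_pos: [0.6076, 0.2465, 0.2092]
eef_rot: [-0.0, -0.091, 0.996, -0.001]
wrist_force: [-0.3, -0.4, 1.7]
gripper_width: 0.374
```

```bash
python3 - <<'E'
from h import *
s=sense();print(s['t'],s['ee_pos'],s['gripper_width'],s['wrist_force'],s['joint_pos'].round(2))
print(vp(.0513,0,.208))
for j in np.arange(0,.96,.1).tolist()+[.93,.95,.97]:
    a=np.deg2rad(20)-j
    print('%.2f'%j,end=' '); rel([(vp(.15*np.sin(a),0,.086+.15*np.cos(a)-.019),RV)])
i,d=grab_frame('scene'); save(cv2.resize(i[110:260,270:420],None,fx=4,fy=4,interpolation=cv2.INTER_CUBIC),'s12')
E
```

```text
15.0 [0.60756541 0.24653361 0.20920865] 0.37368853043331907 [-0.31146511 -0.43962806  1.74703006] [-0.62  0.53  0.23  1.79 -0.15  0.84  1.43]
[0.60585642 0.24606496 0.208     ]
0.00 [ 0.002, -0.000, 0.001 | -0.01, -0.00, 0.00 ] dist 0.002 deg 0.1
0.10 [ 0.016, -0.000, -0.003 | -0.01, -0.00, 0.00 ] dist 0.016 deg 0.1
0.20 [ 0.031, -0.000, -0.006 | -0.01, -0.00, 0.00 ] dist 0.031 deg 0.1
0.30 [ 0.046, -0.000, -0.008 | -0.01, -0.00, 0.00 ] dist 0.046 deg 0.1
0.40 [ 0.061, -0.000, -0.008 | -0.01, -0.00, 0.00 ] dist 0.061 deg 0.1
0.50 [ 0.076, -0.000, -0.006 | -0.01, -0.00, 0.00 ] dist 0.076 deg 0.1
0.60 [ 0.090, -0.000, -0.003 | -0.01, -0.00, 0.00 ] dist 0.090 deg 0.1
0.70 [ 0.105, -0.000, 0.001 | -0.01, -0.00, 0.00 ] dist 0.105 deg 0.1
0.80 [ 0.118, -0.000, 0.007 | -0.01, -0.00, 0.00 ] dist 0.119 deg 0.1
0.90 [ 0.132, -0.000, 0.014 | -0.01, -0.00, 0.00 ] dist 0.132 deg 0.1
0.93 [ 0.135, -0.000, 0.017 | -0.01, -0.00, 0.00 ] dist 0.136 deg 0.1
0.95 [ 0.138, -0.000, 0.019 | -0.01, -0.00, 0.00 ] dist 0.139 deg 0.1
0.97 [ 0.140, -0.000, 0.020 | -0.01, -0.00, 0.00 ] dist 0.142 deg 0.1
```

View pics/s12.png

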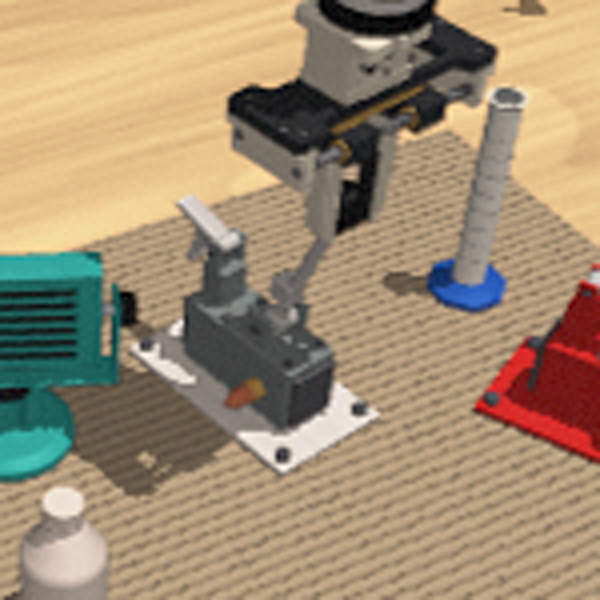

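The opening is 34.8 mm on the 36 mm ball, so it is gripped. Pulling along the arc.

>>> apply_moves([
  [-1, 0.01, 0, -0.002, 0, 0, 0],
  [-1, 0.022, 0, -0.005, 0, 0, 0],
  [-1, 0.036, 0, -0.007, 0, 0, 0],
  [-1, 0.05, 0, -0.008, 0, 0, 0],
  [-1, 0.064, 0, -0.008, 0, 0, 0],
  [-1, 0.078, 0, -0.006, 0, 0, 0],
  [-1, 0.092, 0, -0.003, 0, 0, 0],
  [-1, 0.105, 0, 0.001, 0, 0, 0],
  [-1, 0.118, 0, 0.007, 0, 0, 0],
  [-1, 0.128, 0, 0.012, 0, 0, 0],
  [-1, 0.135, 0, 0.016, 0, 0, 0],
  [-1, 0.136, 0, 0.017, 0, 0, 0],
])

```text
t: 16.25
ee_pos: [0.4728, 0.2218, 0.194]
eef_rot: [-0.0, -0.091, 0.996, 0.0]
wrist_force: [-9.4, -4.0, 30.7]
gripper_width: 0.304
```

```bash
python3 - <<'E'
from h import *
s=sense();print(s['t'],s['ee_pos'],s['gripper_width'],s['wrist_force'],s['joint_pos'].round(2))
q=s['ee_pos'][:2]-V; x=q@vx; z=s['ee_pos'][2]+.019-.086; print(x,z,np.hypot(x,z),'lever',np.deg2rad(20)-np.arctan2(x,z))
i,d=grab_frame('scene'); save(cv2.resize(i[110:260,270:420],None,fx=4,fy=4,interpolation=cv2.INTER_CUBIC),'s13')
E
```

```text
16.25 [0.47279465 0.2218499  0.19398666] 0.3037245258636976 [-9.42632109 -4.02113434 30.71178381] [-0.71  0.4   0.22  2.1  -0.14  0.66  1.36]
-0.08394702988271946 0.12698665754000546 0.1522258684301483 lever 0.9331836055541829
```

View pics/s13.png

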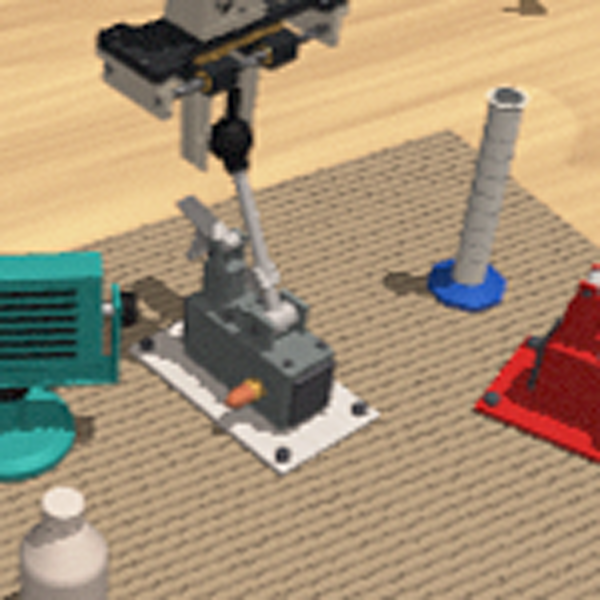

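The ball has slipped towards the +x edge of the pads: the opening is 28 mm and the vertical force 31 N. I'll measure where the ball and lever really are.

```bash
python3 - <<'E'
from h import *
from scipy.optimize import least_squares
s=sense();print(s['t'],s['ee_pos'],s['gripper_width'],s['wrist_force'])
for n in ['scene','wrist']:
    i,d=grab_frame(n); W=cloud(d,get_calibration(n)); 
    if n=='wrist': save(i,'w14')
    q=W[...,:2]-V; X=q@vx; Y=q@vy; Z=W[...,2]
    m=(i.max(-1)<60)&(abs(X+.075)<.035)&(abs(Y)<.022)&(Z>.185)&(Z<.235)
    P=np.stack([X[m],Y[m],Z[m]],1); print(n,len(P))
    if len(P)>10:
        f=least_squares(lambda c:np.linalg.norm(P-c,axis=1)-.018,[-.075,0,.212],loss='soft_l1',f_scale=.002); c=f.x
        print(c,np.hypot(c[0],c[2]-.086),'lever',np.deg2rad(20)-np.arctan2(c[0],c[2]-.086))
    # stem
    m=(abs(Y)<.008)&(Z>.14)&(Z<.185)&(X>-.07)&(X<.02); P=np.stack([X[m],Z[m]],1); print('stem',len(P),np.polyfit(P[:,1],P[:,0],1) if len(P)>5 else 0)
E
```

```text
16.3 [0.47280708 0.22183719 0.1940466 ] 0.29516777283649126 [-8.24478579 -3.24684315 27.75914522]
scene 104
[-0.06562195  0.00179841  0.21823134] 0.14761899013296811 lever 0.8097219837897749
stem 60 [-0.54542465  0.05500357]
wrist 1832
[-6.70130229e-02 -1.99830459e-04  2.18059461e-01] 0.1480893193430491 lever 0.8186523656638743
stem 0 0
```

View pics/w14.png

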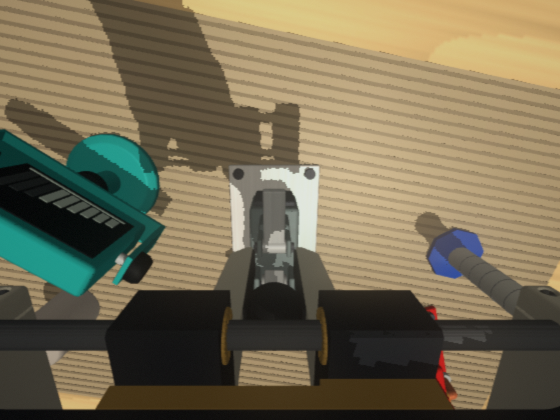

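The friction grip is slipping. I'll let go and instead pull with shut fingers hooked behind the ball, on its +x side, so nothing can slip.

>>> apply_moves([
  [0.8, 0, 0, 0, 0, 0, 0],
  [0.8, 0, 0, 0, 0, 0, 0],
  [0.8, 0, 0, 0, 0, 0, 0],
  [0.8, 0, 0, -0.03, 0, 0, 0],
  [0.8, 0, 0, -0.07, 0, 0, 0],
  [0.5, 0, 0, -0.11, 0, 0, 0],
  [0, 0, 0, -0.14, 0, 0, 0],
  [-1, 0, 0, -0.14, 0, 0, 0],
  [-1, 0, 0, -0.14, 0, 0, 0],
  [-1, 0, 0, -0.14, 0, 0, 0],
])

```text
t: 17.4
ee_pos: [0.4732, 0.222, 0.3309]
eef_rot: [-0.001, -0.091, 0.996, -0.001]
wrist_force: [-0.8, -0.2, -1.3]
gripper_width: 0.393
```

```bash
python3 - <<'E'
from ro import *
s=sense();print(s['t'],s['ee_pos'],s['gripper_width'],s['wrist_force'],s['joint_pos'].round(2))
rel([(vp(.09,0,.335),RV),(vp(.09,0,.212),RV)])
i,W=readout(); save(cv2.resize(i[80:280,180:420],None,fx=3,fy=3,interpolation=cv2.INTER_CUBIC),'s15')
E
```

```text
17.4 [0.4731612  0.22201395 0.33089682] 0.3934642727558996 [-0.77585177 -0.17143356 -1.25921113] [-0.76  0.24  0.27  1.93 -0.07  0.99  1.29]
[ -0.174, -0.000, -0.005 | -0.01, -0.02, 0.00 ] dist 0.174 deg 0.2
[ -0.174, -0.000, 0.118 | -0.01, -0.02, 0.00 ] dist 0.210 deg 0.2
1096 675 [ 0.92064474 -0.00293352 -0.3903904 ] swivel -0.003186360813075086 tilt 0.4010555992215154
```

View pics/s15.png

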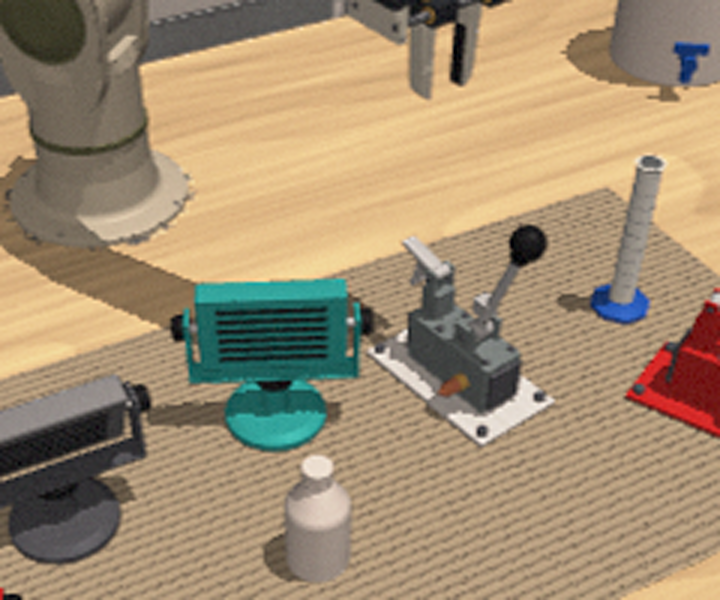

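>>> apply_moves([
  [-1, -0.04, 0, -0.01, 0, 0, 0],
  [-1, -0.085, 0, -0.01, 0, 0, 0],
  [-1, -0.13, 0, -0.01, 0, 0, 0],
  [-1, -0.165, 0, -0.01, 0, 0, 0],
  [-1, -0.179, 0, -0.01, 0, 0, 0],
  [-1, -0.179, 0, -0.01, 0, 0, 0],
  [-1, -0.179, 0, 0.02, 0, 0, 0],
  [-1, -0.179, 0, 0.06, 0, 0, 0],
  [-1, -0.179, 0, 0.095, 0, 0, 0],
  [-1, -0.179, 0, 0.118, 0, 0, 0],
  [-1, -0.179, 0, 0.118, 0, 0, 0],
  [-1, -0.179, 0, 0.118, 0, 0, 0],
])

```text
t: 18.65
ee_pos: [0.6492, 0.2544, 0.2141]
eef_rot: [-0.001, -0.091, 0.996, -0.001]
wrist_force: [-0.0, 0.1, 0.1]
gripper_width: 0.003
```

```bash
python3 - <<'E'
from h import *
s=sense();print(s['t'],s['ee_pos'],s['gripper_width'],s['wrist_force'],s['joint_pos'].round(2))
q=s['ee_pos'][:2]-V; print(q@vx,q@vy)
for j in np.arange(0,.96,.1).tolist()+[.93,.95,.97]:
    a=np.deg2rad(20)-j
    print('%.2f'%j,end=' '); rel([(vp(.15*np.sin(a)+.018+.0085,0,.086+.15*np.cos(a)-.014),RV)])
i,d=grab_frame('scene'); save(cv2.resize(i[110:260,270:420],None,fx=4,fy=4,interpolation=cv2.INTER_CUBIC),'s16')
E
```

```text
18.65 [0.64917512 0.25439557 0.21412698] 0.0026137161403545347 [-0.01409269  0.06609112  0.14176688] [-0.61  0.58  0.25  1.68 -0.18  0.9   1.46]
0.0954108969303306 0.0003701118642053733
0.00 [ 0.018, -0.000, 0.001 | -0.01, -0.01, 0.00 ] dist 0.018 deg 0.1
0.10 [ 0.032, -0.000, -0.003 | -0.01, -0.01, 0.00 ] dist 0.032 deg 0.1
0.20 [ 0.047, -0.000, -0.006 | -0.01, -0.01, 0.00 ] dist 0.047 deg 0.1
0.30 [ 0.062, -0.000, -0.008 | -0.01, -0.01, 0.00 ] dist 0.062 deg 0.1
0.40 [ 0.077, -0.000, -0.008 | -0.01, -0.01, 0.00 ] dist 0.077 deg 0.1
0.50 [ 0.091, -0.000, -0.006 | -0.01, -0.01, 0.00 ] dist 0.092 deg 0.1
0.60 [ 0.106, -0.000, -0.003 | -0.01, -0.01, 0.00 ] dist 0.106 deg 0.1
0.70 [ 0.120, -0.000, 0.001 | -0.01, -0.01, 0.00 ] dist 0.120 deg 0.1
0.80 [ 0.134, -0.000, 0.007 | -0.01, -0.01, 0.00 ] dist 0.134 deg 0.1
0.90 [ 0.147, -0.000, 0.015 | -0.01, -0.01, 0.00 ] dist 0.148 deg 0.1
0.93 [ 0.151, -0.000, 0.017 | -0.01, -0.01, 0.00 ] dist 0.152 deg 0.1
0.95 [ 0.154, -0.000, 0.019 | -0.01, -0.01, 0.00 ] dist 0.155 deg 0.1
0.97 [ 0.156, -0.000, 0.020 | -0.01, -0.01, 0.00 ] dist 0.157 deg 0.1
```

View pics/s16.png

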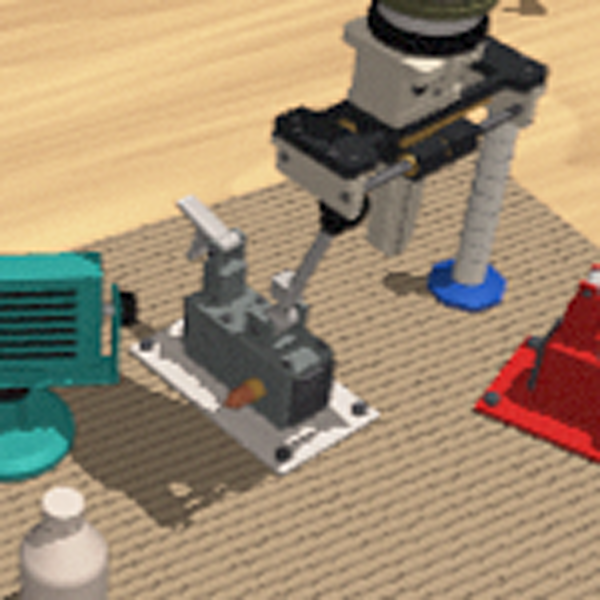

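>>> apply_moves([
  [-1, 0.012, 0, 0, 0, 0, 0],
  [-1, 0.024, 0, -0.001, 0, 0, 0],
  [-1, 0.038, 0, -0.004, 0, 0, 0],
  [-1, 0.052, 0, -0.007, 0, 0, 0],
  [-1, 0.066, 0, -0.008, 0, 0, 0],
  [-1, 0.08, 0, -0.008, 0, 0, 0],
  [-1, 0.094, 0, -0.006, 0, 0, 0],
  [-1, 0.108, 0, -0.002, 0, 0, 0],
  [-1, 0.12, 0, 0.001, 0, 0, 0],
  [-1, 0.132, 0, 0.006, 0, 0, 0],
  [-1, 0.14, 0, 0.01, 0, 0, 0],
  [-1, 0.14, 0, 0.01, 0, 0, 0],
])

```text
t: 19.9
ee_pos: [0.5126, 0.2295, 0.2058]
eef_rot: [0.002, -0.091, 0.996, 0.0]
wrist_force: [6.6, 0.8, 4.6]
gripper_width: 0.006
```

```bash
cat > lv.py <<'E'
from h import *
from scipy.optimize import least_squares
s=sense();print(s['t'],s['ee_pos'],s['gripper_width'],s['wrist_force'],s['moment'])
q=s['ee_pos'][:2]-V; print('tcp valve',q@vx,q@vy)
import sys
for n in ['scene','wrist']:
    i,d=grab_frame(n); W=cloud(d,get_calibration(n)); 
    if n=='scene': save(cv2.resize(i[110:260,270:420],None,fx=4,fy=4,interpolation=cv2.INTER_CUBIC),sys.argv[1])
    else: save(i,sys.argv[1]+'w')
    q=W[...,:2]-V; X=q@vx; Y=q@vy; Z=W[...,2]
    m=(i.max(-1)<60)&(abs(X+.075)<.04)&(abs(Y)<.022)&(Z>.185)&(Z<.24)
    P=np.stack([X[m],Y[m],Z[m]],1); print(n,len(P))
    if len(P)>10:
        f=least_squares(lambda c:np.linalg.norm(P-c,axis=1)-.018,[-.075,0,.212],loss='soft_l1',f_scale=.002); c=f.x
        print(c,np.hypot(c[0],c[2]-.086),'lever',np.deg2rad(20)-np.arctan2(c[0],c[2]-.086))
E
python3 lv.py s17
```

```text
19.9 [0.51255958 0.22953505 0.20576866] 0.005609826905219375 [6.63271808 0.80367466 4.64540731] [ 0.140184   -1.30853556  0.03595407]
tcp valve -0.043448023444736354 0.0005916428028371092
scene 53
[-0.0674192   0.00111719  0.21637048] 0.14677128573398585 lever 0.8263277011221148
wrist 3290
[-0.0689579  -0.00034901  0.21958311] 0.1503317638781697 lever 0.8256028791194314
```

View pics/s17.png

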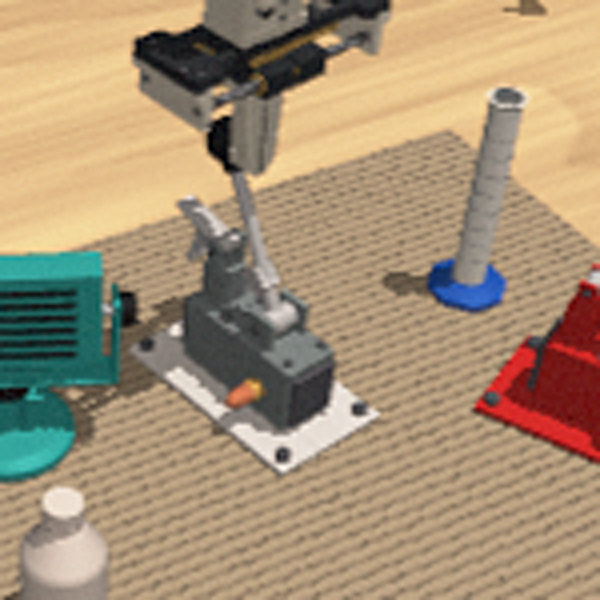

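The lever is at about 0.83 and holding firmly. Going on to about 0.92.

>>> apply_moves([
  [-1, 0.005, 0, 0.003, 0, 0, 0],
  [-1, 0.01, 0, 0.006, 0, 0, 0],
  [-1, 0.013, 0, 0.008, 0, 0, 0],
  [-1, 0.013, 0, 0.008, 0, 0, 0],
  [-1, 0.013, 0, 0.008, 0, 0, 0],
  [-1, 0.013, 0, 0.008, 0, 0, 0],
  [-1, 0.013, 0, 0.008, 0, 0, 0],
  [-1, 0.013, 0, 0.008, 0, 0, 0],
  [-1, 0.013, 0, 0.008, 0, 0, 0],
  [-1, 0.013, 0, 0.008, 0, 0, 0],
])

```text
t: 21.0
ee_pos: [0.5014, 0.2275, 0.198]
eef_rot: [0.003, -0.091, 0.996, 0.001]
wrist_force: [6.4, 0.8, 4.4]
gripper_width: 0.006
```

```bash
python3 lv.py s18; python3 - <<'E'
from ro import *
readout(); i,d=grab_frame('top'); save(i,'t18')
E
```

```text
21.0 [0.50141144 0.2274583  0.19796006] 0.006239824324757043 [6.42785876 0.82536707 4.42736948] [ 0.22704416 -1.44794542  0.01670198]
tcp valve -0.05478791737466423 0.0005624401558702776
scene 56
[-0.07992872  0.0011046   0.20959301] 0.14718638306114315 lever 0.923124089003948
wrist 3373
[-0.08130449 -0.00036384  0.21260063] 0.15045975762366057 lever 0.9199469416810904
1104 684 [ 0.9185108  -0.00631279 -0.39534549] swivel -0.00687274768607194 tilt 0.40644394926732175
```

View pics/s18.png

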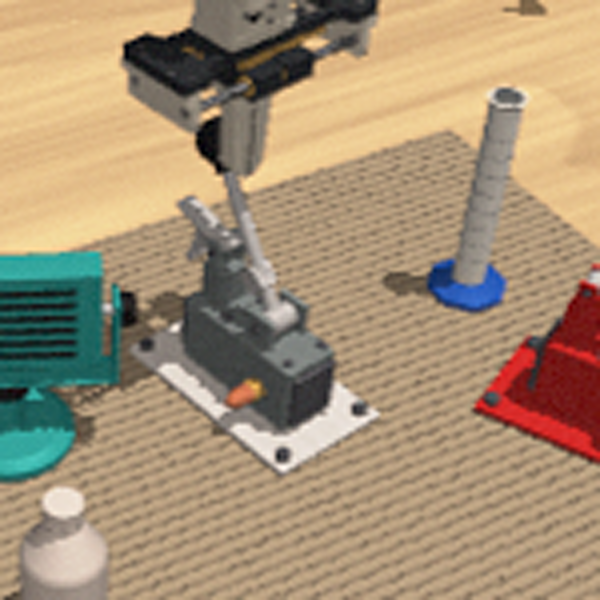

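View pics/t18.png

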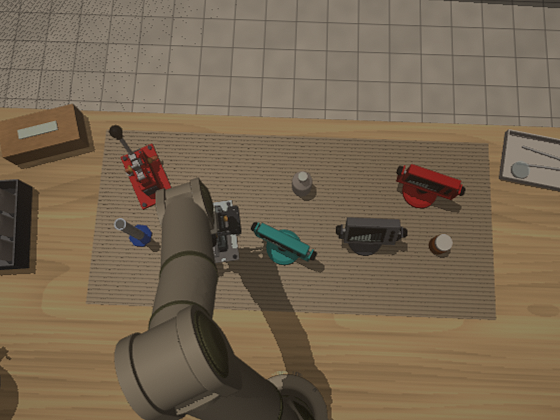

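```bash
python3 - <<'E'
from h import *
print(sense()['wrist_force']); print(close_job())
E
```

```text
[5.84960586 1.79519787 4.41405181]
the job is handed in; nothing more can be done
None
```

I set the readout, flipped the catch and pulled the vent lever. The job was handed in with the fingers still holding the lever at about 0.92 rad. No verdict was reported.

| Item | Last check | Required |
|---|---|---|
| Readout swivel | about -0.01 rad, relative to base axes that match the mat within about 0.01 rad | within 0.14 rad of the ribs |
| Readout tilt | about 0.41 rad | 0.306 to 0.566 rad |
| Safety catch | lying open towards the robot in the picture; angle not measured | above 2.3 rad |
| Lever | 0.92 rad (both cameras agree) | above 0.8 rad |
| Force on the lever | wrist force about 7.5 N at hand-in; finger contact not measured directly | above 2 N |

- **Time:** the job took about 21 s of the 69 s allowed.
- **Bystanders:** the bottle, the jar and the cylinder stand where they were in the last top view, judged by eye.
- **First pull failed:** I first pinched the ball knob. It slid to the edge of the pads at about 0.81 rad, so I let the lever spring back to rest. I then pulled again with shut fingers hooked behind the ball, and that hold stayed steady.
- **Not a pinch grip:** the final hold is therefore a push from behind the ball with both fingers shut.
- **Tilt readings:** the tilt read 0.45 rad while the case was still gripped and 0.40 to 0.41 rad after release. Both are within the limits.

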